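# Load the bench press, shut its carrier and make one stroke

### The arm

A 6-joint arm with a two-finger parallel gripper is mounted at the origin on the work surface. World frame = base frame: x ahead of the robot, y to its left, z up, the work surface at z = 0. Lengths are in m, angles in rad, forces in N, time in s.
With the tool pointing down it reaches from about 0.425 to 0.95 m from the base axis. Payload 3.5 kg.
Tool frame: the origin (TCP) lies at the very end of the fingers, on their centre line; the grasp point (between the pads) lies 19 mm behind it; y points along the fingers, z is the direction in which the jaws open and shut, and the axes are right-handed (so a half turn about y gives the same grasp; the last joint's range is limited). The gripper opens to 85 mm and grips with 20 to 120 N. Pads are 22 mm wide; open, the fingers measure 114 mm over their backs; the gripper's body (76 mm by 85 mm) begins 54 mm behind the grasp point. The pads swing forward as they close: fully open they stand 13 mm farther back than shut.
Start: joints at [-1.324, 0.286, 1.577, -0, 1.279, -0.15], TCP at [0.261, -0.623, 0.231] pointing down, gripper open.
Joint ranges: [-2.77, 2.77], [-0.9, 2.22], [0.21, 2.48], [-1.53, 4.67], [0.24, 2.81], [-2.84, 2.84]. Speed limits (rad/s): [2.79, 2.79, 3.14, 3.14, 3.14, 3.14].

### API

Orientations are given as a unit quaternion [x, y, z, w].
In Python, from plant import ctrl, cams gives the robot as it stands.
- The arm moves only by the tool play_rows, never from a script. Its argument "steps" is a list of rows, each an object of numbers: "claw": the finger opening in cm, from 0 to 8.54; "tx", "ty", "tz": the shift along the tool's x, y, z in cm; "ax", "ay", "az": the turn, a rotation vector about the tool's x, y, z in degrees. A call has 1 to 12 rows; each row is the pose to reach, as a shift and turn from the pose commanded when the call began, along the tool's axes at that moment; what a row does not reach only later rows make up. A row lasts 1/12 s, in which the tool goes at most 41.7 mm and 7.16 degrees, less where a joint would pass 70% of its speed; a pose out of reach is approached as far as the arm can. A call with a gripper value outside its range is refused whole. The fingers move at their own pace and stop on an object; "grip_force" is the grip in N (left out, the last holds). Time passes only in rows, so rows that repeat a pose let the fingers close. It gives the time, the measured TCP pose, the force and the opening at its end, in the units of the state.
- ctrl.get_state(): the state, without advancing time (a new reading comes with each control period).
- cams.read_camera(name): name is "side" or "top" or "wrist"; returns (picture, depth): 400x640x3 uint8, blue, green, red; 400x640 float32, m along the optical axis (not along the pixel's ray), 0 where there is no reading.
- cams.camera_model(name): a dict with "intrinsics" (3x3 intrinsics, pixels), "rvec" (rotation vector, rad) and "tvec" (3), from world to camera coordinates, as OpenCV has them; the wrist camera has in their place "tool_from_camera" (4x4, takes a point from camera to tool coordinates, whose origin is the TCP and whose axes are the tool frame's). Camera axes: x right, y down, z forward; pixel columns grow to the right and rows downward; lengths in m; the calibration is good to about 2 mm. A picture is of the moment at which its call begins: read the wrist's pose just before it. camera_model takes no time and is no camera call.
- ctrl.sign_off(): hands the job in, once; it reports no verdict.
The state is a dict: "time": time; "qpos": joint angles; "dq": joint speeds; "joint_efforts": joint torques, N m; "eef_pos": TCP position; "tcp_rot": TCP orientation; "contact_force": force on the tool from outside, world axes, zero at the start; "wrist_torque": the same for the moment, N m; "opening": opening from 0.0 (shut) to 1.0 (fully open).
Only numpy, scipy, OpenCV 4.12 (cv2) and the standard library are available. Lean on these libraries where they do the work, as an engineer would, in place of code of your own. Each camera call takes 0.05 s, during which the arm holds its last target.

### The job

Lay the loose aluminium U-channel, open side up as it lies now, into the empty pocket of the bench press's pulled-out carrier and let go of it; push the carrier fully home under the press head. Only then turn the handwheel clockwise (seen from above) through exactly one full turn, so that its crank stops back at the brass pointer. Never overrun the pointer by much, leave the other offcuts and tools where they lie, and finish clear of the machine.

Things in the scene. Friction and masses are not known exactly. Their poses are not given: they have to be found in the camera images.
- press: Grey C-frame bench press, bolted down. Origin on the table below the ram axis; own -x faces the robot, the carrier pulls out to own +y, gearbox and handwheel at own -y. Base plate x -85 to 85, y -215 to 160, 16 mm thick. Head x -75 to 75, y -58 to 58, z 95 to 150 mm, open below but for a column at x -80 to -45. A round cover on the head reaches z 180 mm. The steel crank disc on the head's +x face turns with the handwheel.
- carrier (a joint): How far the carrier, a steel tray 62 (press x) by 122 mm (press y), is pulled out along press +y, in m: 0 = fully home under the head (hard stop), 0.17 = fully out. About 3 N of friction (plus 12 N per m/s); it stays where it is left.
- carrier_floor (a point): Centre of the carrier's pocket floor, 30 mm above the table; moves with the carrier, axes parallel to the press's. Pocket 50 mm along press x by 110 mm along press y, inside a rim 8 mm high and 6 mm thick.
- push_plate (a point): On the outer (press +y) face of the upright dark steel plate at the carrier's outer end, on its centre line, 80 mm above the table. Plate 60 mm wide (press x), 8 mm thick, its top 95 mm above the table. Push it towards press -y to shut the carrier; shut, its inner face is 3 mm from the head.
- channel: Aluminium U-channel offcut, 100 mm long (own x), 40 mm wide (own y), 45 mm high, walls 4 mm, open at the top, about 0.13 kg. Origin: centre of its underside. Grasp it across its width. It lies in one of three places on the table, angle_piece and solid_bar in the others. In the pocket its length runs along press y, either way round.
- handwheel (a joint): Angle of the handwheel, rad: 0 at the start (crank at the brass pointer, on the side facing the robot), grows clockwise seen from above, 6.283 after one turn. No stop and no detent at one turn; about 0.18 N m of friction, stays where it is left.
- wheel_centre (a point): On the vertical axis of the handwheel (dark steel disc 150 mm across, rim top 165 mm above the table), 167 mm above the table, 145 mm from the ram axis towards press -y. The gearbox under it: press x -70 to 70, y -210 to -75 mm, top at 140 mm.
- crank_grip (a point): Point on the axis of the upright crank grip, 201 mm above the table; goes round with the wheel on a circle of 55 mm radius. The grip is a black cylinder 24 mm across, from 171 to 226 mm above the table, that spins freely on its pin, so the gripper need not turn with it.
- angle_piece: Bystander: aluminium L-angle offcut, 100 by 40 by 45 mm, only one upright wall. Origin: centre of its underside.
- solid_bar: Bystander: solid aluminium bar offcut, 100 by 40 by 45 mm. Origin: centre of its underside.
- screwdriver: Bystander: screwdriver lying flat on the table.
- wrench: Bystander: steel wrench lying flat on the table.
- oil_can: Bystander: grey can 60 mm across, 150 mm high, behind the press. Origin: centre of its underside.
- brush: Bystander: bench brush lying behind the press.
Not all that is in view belongs to the job. Leave any blue or orange look-alike of the channel alone.

How it is judged:
By the outcome, as a careful person would: the job done as asked, in the order asked, and still so for the second after the job is handed in, with the robot touching nothing.
It also fails if it takes over 72 s, if anything falls off the work surface, if the arm or the gripper's body presses on something with over 40 N, if the wrist force passes 120 N, or if a joint passes its speed limit or range.

## Working session

There is one attempt and no reset: what is moved stays moved. The work goes in short steps, Python scripts to look and compute and a tool call to move; the robot and the scene stay as the last step left them, time stands still between calls to the robot, and variables do not carry over. Pictures are saved under pics/ and viewed, and the job is handed in when it is done.

Besides the shell and the picture viewer there is one more tool, called after "Request:" in YAML: its name, and indented under it one key for each argument. play_rows: Moves the arm, as the interface text tells. Its arguments: {"type":"object","properties":{"steps":{"type":"array","items":{"type":"object","properties":{"claw":{"type":"number"},"tx":{"type":"number"},"ty":{"type":"number"},"tz":{"type":"number"},"ax":{"type":"number"},"ay":{"type":"number"},"az":{"type":"number"}}}},"grip_force":{"type":"number"}},"required":["steps"]}

```bash
ls; mkdir -p pics
python3 - <<'E'
from plant import ctrl,cams
import cv2,numpy as np
s=ctrl.get_state();print(s)
for n in ("top","side","wrist"):
    p,d=cams.read_camera(n);cv2.imwrite(f"pics/{n}0.png",p);np.save(f"pics/{n}0.npy",d);print(n,cams.camera_model(n))
E
```

```text
pics
{'time': 0.0, 'qpos': array([-1.32400196e+00,  2.87189353e-01,  1.57819459e+00, -7.98917794e-07,
        1.27862571e+00, -1.49999395e-01]), 'dq': array([-0.00130325,  0.00167866,  0.00020027,  0.00074669, -0.000367  ,
       -0.00132812]), 'joint_efforts': array([-3.66868016e-04, -4.05980337e+01, -2.92626697e+01, -2.04545831e-04,
        5.88722483e-03,  8.82377776e-06]), 'eef_pos': array([ 0.26072435, -0.62188608,  0.22992188]), 'tcp_rot': array([-0.13941086,  0.69408904, -0.69238199,  0.13932764]), 'contact_force': array([-0.57100702,  0.6300903 , -0.34169227]), 'wrist_torque': array([ 0.02601942, -0.022729  ,  0.00134119]), 'opening': 1.0004879386354752}
top {'intrinsics': array([[507.34236659,   0.        , 322.834938  ],
       [  0.        , 507.34236659, 205.11199317],
       [  0.        ,   0.        ,   1.        ]]), 'rvec': array([ 2.18185273, -2.18426752,  0.110148  ]), 'tvec': array([-0.01953647,  0.5040059 ,  1.4238398 ])}
side {'intrinsics': array([[396.08387991,   0.        , 327.33542537],
       [  0.        , 396.08387991, 201.12930804],
       [  0.        ,   0.        ,   1.        ]]), 'rvec': array([ 0.55664479, -2.74010573,  1.09431497]), 'tvec': array([0.44228745, 0.24713322, 1.16148388])}
wrist {'intrinsics': array([[285.08501374,   0.        , 312.55477521],
       [  0.        , 285.08501374, 196.11333159],
       [  0.        ,   0.        ,   1.        ]]), 'tool_from_camera': array([[ 4.59240282e-04,  9.65866038e-01,  2.59041668e-01,
        -6.70381599e-02],
       [ 2.19825727e-04, -2.59041786e-01,  9.65866090e-01,
        -1.43815146e-01],
       [ 9.99999870e-01, -3.86620592e-04, -3.31284627e-04,
         4.85580047e-04],
       [ 0.00000000e+00,  0.00000000e+00,  0.00000000e+00,
         1.00000000e+00]])}
```

View pics/top0.png

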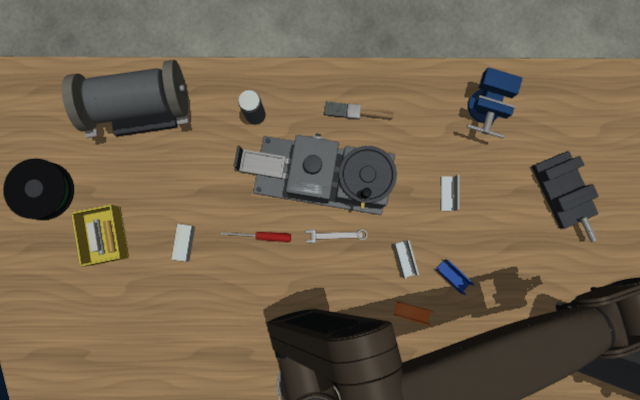

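View pics/side0.png

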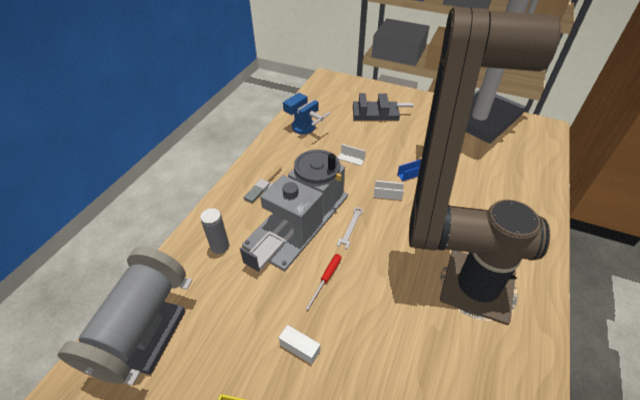

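View pics/wrist0.png

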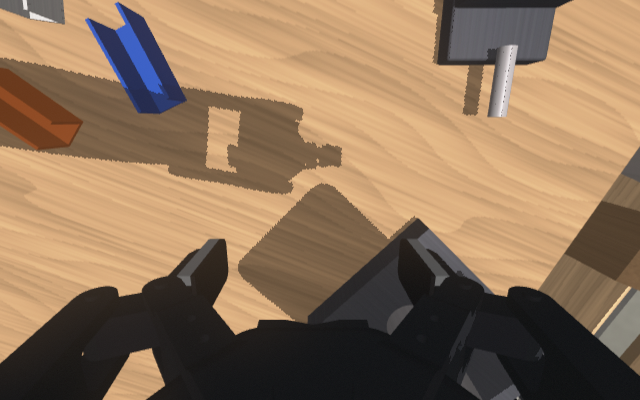

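```bash
cat > h.py <<'E'
import numpy as np,cv2
from plant import ctrl,cams
from scipy.spatial.transform import Rotation as R
def TW(n):
    m=cams.camera_model(n)
    Rm=cv2.Rodrigues(m['rvec'])[0];return m['intrinsics'],Rm,np.array(m['tvec'])
def ray(n,px,z):
    K,Rm,t=TW(n);px=np.atleast_2d(px).astype(float)
    d=np.c_[px,np.ones(len(px))]@np.linalg.inv(K).T@Rm
    o=-Rm.T@t
    return o+d*((z-o[2])/d[:,2])[:,None]
def proj(n,P):
    m=cams.camera_model(n)
    return cv2.projectPoints(np.atleast_2d(P).astype(float),m['rvec'],m['tvec'],m['intrinsics'],None)[0][:,0]
def pc(n,d):
    K,Rm,t=TW(n);v,u=np.mgrid[:400,:640]
    c=np.stack([(u-K[0,2])/K[0,0]*d,(v-K[1,2])/K[1,1]*d,d],-1)
    return (c-t)@Rm
E
python3 - <<'E'
import cv2,numpy as np
t=cv2.imread('pics/top0.png');s=cv2.imread('pics/side0.png')
z=lambda im,x,y,w,h,f:cv2.resize(im[y:y+h,x:x+w],None,fx=f,fy=f,interpolation=cv2.INTER_CUBIC)
a=z(t,370,160,110,130,3.6)[:460,:396];b=z(s,330,130,110,80,3.6);
c=np.zeros((480,800,3),np.uint8);c[:460,:396]=a[:460];c[:288,400:796]=b[:288,:396]
cv2.imwrite('pics/c1.png',c)
cv2.imwrite('pics/c2.png',z(t,225,125,180,100,4.4))
E
```

```text
(no output)
```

View pics/c1.png

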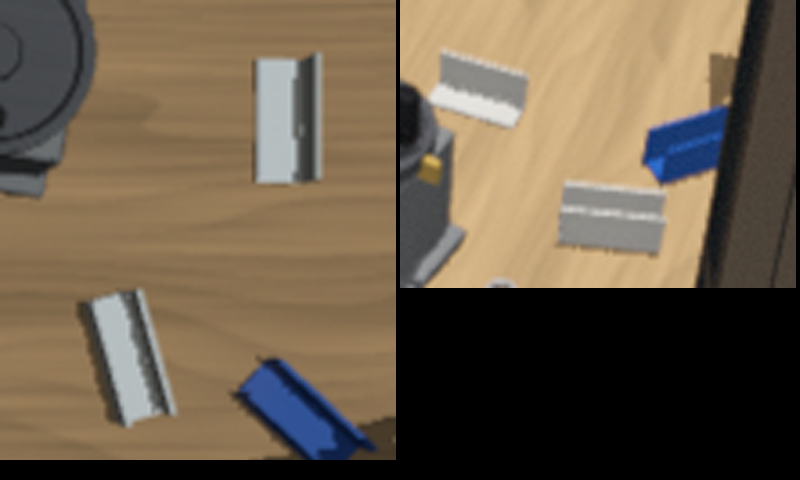

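View pics/c2.png

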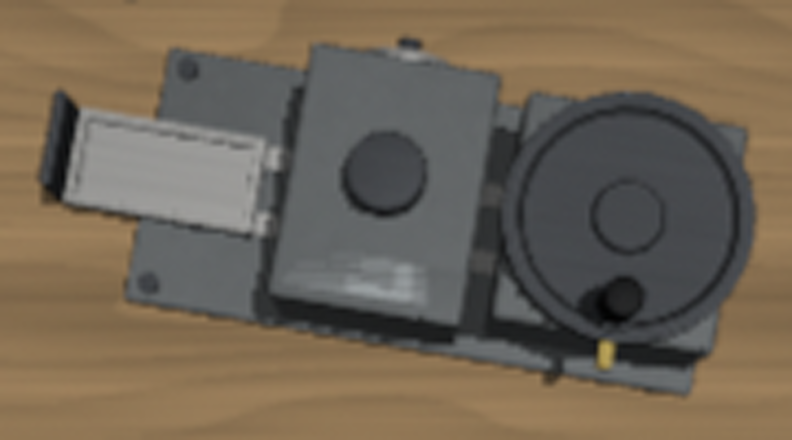

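Candidates (top view): (182,243) has a solid top, so it is the solid bar. (450,193) has one upright wall, so it is the L-angle. (405,259) shows two walls and a floor in both top and side views, so it is the channel. The blue (455,275) and orange (412,312) pieces are look-alikes. Next I'll measure.

Run:
```python
from h import *
im=cv2.imread('pics/top0.png');d=np.load('pics/top0.npy');W=pc('top',d)
z=W[...,2]
print('table z',np.median(z[210:225,320:400]))
def reg(lo,hi,box):
    x0,y0,x1,y1=box;m=np.zeros(z.shape,np.uint8);m[y0:y1,x0:x1]=((z>lo)&(z<hi))[y0:y1,x0:x1];return m
# wheel disc
m=reg(.155,.172,(330,135,405,215));P=W[m>0];
c=np.float32(P[:,:2]*1000);(cx,r)=cv2.minEnclosingCircle(c);print('wheel encl',cx,r,len(c),np.median(P[:,2]))
m=reg(.14,.158,(280,130,345,205));n,l,st,ce=cv2.connectedComponentsWithStats(m);k=1+np.argmax(st[1:,4]);P=W[l==k];print('head',cv2.minAreaRect(np.float32(P[:,:2]*1000)),np.median(P[:,2]))
m=reg(.17,.19,(295,145,330,180));P=W[m>0];print('cover',P.mean(0),cv2.minEnclosingCircle(np.float32(P[:,:2]*1000)))
m=reg(.19,.24,(345,175,380,210));P=W[m>0];print('grip',P.mean(0) if len(P) else None, len(P),cv2.minEnclosingCircle(np.float32(P[:,:2]*1000)))
m=reg(.02,.034,(235,145,290,185));P=W[m>0]; print('floor z',np.median(P[:,2]),len(P))
m=reg(.025,.045,(240,145,295,185));n,l,st,ce=cv2.connectedComponentsWithStats(m);k=1+np.argmax(st[1:,4]);P=W[l==k];print('tray',cv2.minAreaRect(np.float32(P[:,:2]*1000)))
m=reg(.06,.1,(225,140,260,185));P=W[m>0];print('plate',cv2.minAreaRect(np.float32(P[:,:2]*1000)),len(P))
m=reg(.002,.06,(385,235,425,285));n,l,st,ce=cv2.connectedComponentsWithStats(m);k=1+np.argmax(st[1:,4]);P=W[l==k];print('chan',cv2.minAreaRect(np.float32(P[:,:2]*1000)),ce[k])
m=reg(.035,.06,(385,235,425,285));P=W[m>0];print('chan top',cv2.minAreaRect(np.float32(P[:,:2]*1000)),len(P),np.median(P[:,2]))
m=reg(-.01,.012,(385,235,425,285))*0
```

```text
table z -0.00020976644890353176
wheel encl (578.5003051757812, -114.70407104492188) 94.13777923583984 2347 0.16071988039138707
head ((600.2655029296875, 9.213211059570312), (115.9821548461914, 168.07765197753906), 80.1704330444336) 0.14935304422056436
cover [0.59589167 0.00988279 0.17901507] ((596.777099609375, 10.32316780090332), 24.065946578979492)
grip [ 0.51668784 -0.12265713  0.22220325] 87 ((517.8641357421875, -123.43453979492188), 11.726391792297363)
floor z 0.029178487241964014 732
tray ((620.58544921875, 152.30435180664062), (125.47663116455078, 63.32612228393555), 80.69578552246094)
plate ((631.3953857421875, 216.6624755859375), (8.982582092285156, 59.077484130859375), 79.45773315429688) 112
chan ((357.8768615722656, -253.950927734375), (115.96581268310547, 59.21396255493164), 19.406085968017578) [405.24214418 258.51016636]
chan top ((349.9036865234375, -252.40536499023438), (99.32643127441406, 41.28087615966797), 15.056347846984863) 141 0.0439634976363315
```

```bash
cat >> h.py <<'E'
def goal(p,jaw_deg=None,tilt=None,mode=0,Rg=None):
    """print deltas. jaw_deg: world heading of tool z; tool y down"""
    s=ctrl.get_state();Rc=R.from_quat(s['tcp_rot']);M=Rc.as_matrix()
    sh=M.T@(np.array(p)-s['eef_pos'])*100
    print('t',round(s['time'],2),'pos',s['eef_pos'].round(4),'q',s['qpos'].round(2),'F',s['contact_force'].round(1),'op',round(s['opening']*8.54,2))
    print('toolx',M[:,0].round(3),'y',M[:,1].round(3),'z',M[:,2].round(3))
    if Rg is None and jaw_deg is not None:
        for a in (jaw_deg,jaw_deg+180):
            a=np.radians(a);z=np.array([np.cos(a),np.sin(a),0]);y=np.array([0,0,-1.]);x=np.cross(y,z)
            G=R.from_matrix(np.c_[x,y,z]);print(' turn',(Rc.inv()*G).as_rotvec(degrees=True).round(2),'toolx->',x.round(2))
    if Rg is not None: print(' turn',(Rc.inv()*Rg).as_rotvec(degrees=True).round(2))
    print(' shift cm',sh.round(2))
YAW=np.radians(-10);PX=np.array([np.cos(YAW),np.sin(YAW),0]);PY=np.array([-np.sin(YAW),np.cos(YAW),0]);RAM=np.array([.5965,.0102,0])
def press(x,y,z): return RAM+PX*x+PY*y+np.array([0,0,z])
E
python3 - <<'E'
from h import *
goal([.3596,-.2498,.15],105)
E
```

```text
t 0.15 pos [ 0.2608 -0.6221  0.2302] q [-1.32  0.29  1.58  0.    1.28 -0.15] F [-0.  -0.6  0.3] op 8.52
toolx [-0.922 -0.386 -0.   ] y [-0.     0.002 -1.   ] z [ 0.386 -0.922 -0.002]
 turn [-2.0000e-02 -1.7227e+02 -1.6000e-01] toolx-> [0.97 0.26 0.  ]
 turn [ 0.1   7.73 -0.01] toolx-> [-0.97 -0.26 -0.  ]
 shift cm [-23.5    8.09 -30.5 ]
```

Request:
play_rows:
  steps:
    - {"tx": -2.35,"ty": 0.8,"tz": -3.05,"ay": 0.8}
    - {"tx": -4.7,"ty": 1.6,"tz": -6.1,"ay": 1.6}
    - {"tx": -7.05,"ty": 2.4,"tz": -9.15,"ay": 2.4}
    - {"tx": -9.4,"ty": 3.2,"tz": -12.2,"ay": 3.2}
    - {"tx": -11.75,"ty": 4,"tz": -15.25,"ay": 4}
    - {"tx": -14.1,"ty": 4.8,"tz": -18.3,"ay": 4.8}
    - {"tx": -16.45,"ty": 5.6,"tz": -21.35,"ay": 5.6}
    - {"tx": -18.8,"ty": 6.4,"tz": -24.4,"ay": 6.4}
    - {"tx": -21.15,"ty": 7.2,"tz": -27.45,"ay": 7.2}
    - {"tx": -23.5,"ty": 8.1,"tz": -30.5,"ay": 7.7}
    - {"tx": -23.5,"ty": 8.1,"tz": -30.5,"ay": 7.7}
    - {"tx": -23.5,"ty": 8.1,"tz": -30.5,"ay": 7.7}

```text
invalid input at $.steps[0]: expected keys claw, tx, ty, tz, ax, ay, az
```

Run:
```python
from h import *
goal([.3596,-.2498,.012],105)
s=ctrl.get_state();p,d=cams.read_camera("wrist");cv2.imwrite('pics/w1.png',p);np.save('pics/w1.npy',d)
m=cams.camera_model('wrist');K=m['intrinsics'];v,u=np.mgrid[:400,:640]
c=np.stack([(u-K[0,2])/K[0,0]*d,(v-K[1,2])/K[1,1]*d,d,np.ones_like(d)],-1)
T=np.eye(4);T[:3,:3]=R.from_quat(s['tcp_rot']).as_matrix();T[:3,3]=s['eef_pos']
W=(c@(T@m['tool_from_camera']).T)[...,:3]
ok=(np.abs(W[...,2]-.044)<.004)&(d>0)&(np.hypot(W[...,0]-.35,W[...,1]+.252)<.07)
n,l,st,ce=cv2.connectedComponentsWithStats(ok.astype(np.uint8))
P=W[ok];print(cv2.minAreaRect(np.float32(P[:,:2]*1000)),len(P),np.median(P[:,2]));print(st[1:][st[1:,4]>20])
```

```text
t 0.15 pos [ 0.2608 -0.6221  0.2302] q [-1.32  0.29  1.58  0.    1.28 -0.15] F [-0.  -0.6  0.3] op 8.52
toolx [-0.922 -0.386 -0.   ] y [-0.     0.002 -1.   ] z [ 0.386 -0.922 -0.002]
 turn [-2.0000e-02 -1.7227e+02 -1.6000e-01] toolx-> [0.97 0.26 0.  ]
 turn [ 0.1   7.73 -0.01] toolx-> [-0.97 -0.26 -0.  ]
 shift cm [-23.49  21.89 -30.47]
((314.76983642578125, -285.11663818359375), (10.651433944702148, 6.175810813903809), 9.874738693237305) 113 0.044600324915247236
[[ 23   0  12  13 113]]
```

View pics/w1.png

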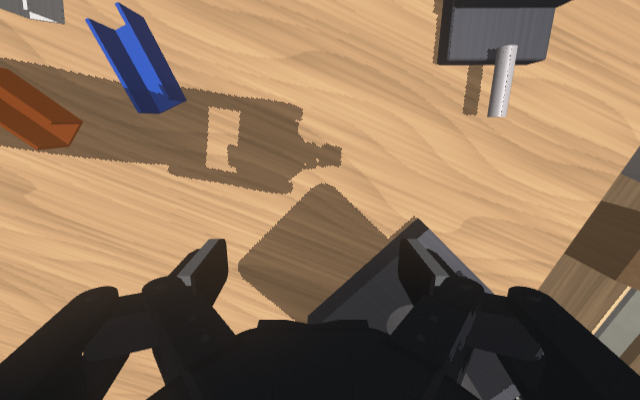

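Request:
play_rows:
  steps:
    - {"claw": 8.5,"tx": -2.0,"ty": 0.7,"tz": -2.6,"ax": 0,"ay": 0.8,"az": 0}
    - {"claw": 8.5,"tx": -4.3,"ty": 1.5,"tz": -5.6,"ax": 0,"ay": 1.6,"az": 0}
    - {"claw": 8.5,"tx": -6.7,"ty": 2.3,"tz": -8.7,"ax": 0,"ay": 2.4,"az": 0}
    - {"claw": 8.5,"tx": -9.1,"ty": 3.1,"tz": -11.8,"ax": 0,"ay": 3.2,"az": 0}
    - {"claw": 8.5,"tx": -11.5,"ty": 3.9,"tz": -14.9,"ax": 0,"ay": 4,"az": 0}
    - {"claw": 8.5,"tx": -13.9,"ty": 4.8,"tz": -18,"ax": 0,"ay": 4.8,"az": 0}
    - {"claw": 8.5,"tx": -16.3,"ty": 5.6,"tz": -21.1,"ax": 0,"ay": 5.6,"az": 0}
    - {"claw": 8.5,"tx": -18.7,"ty": 6.4,"tz": -24.2,"ax": 0,"ay": 6.4,"az": 0}
    - {"claw": 8.5,"tx": -21,"ty": 7.2,"tz": -27.3,"ax": 0,"ay": 7.2,"az": 0}
    - {"claw": 8.5,"tx": -22.8,"ty": 7.8,"tz": -29.6,"ax": 0,"ay": 7.7,"az": 0}
    - {"claw": 8.5,"tx": -23.5,"ty": 8.1,"tz": -30.5,"ax": 0,"ay": 7.7,"az": 0}
    - {"claw": 8.5,"tx": -23.5,"ty": 8.1,"tz": -30.5,"ax": 0,"ay": 7.7,"az": 0}

```text
time: 1.2
eef_pos: [0.3596, -0.248, 0.1493]
tcp_rot: [-0.094, 0.701, -0.7, 0.093]
contact_force: [-0.2, 0.0, -1.1]
opening: 0.993
```

```bash
cat > w.py <<'E'
from h import *
def wcloud(name):
    s=ctrl.get_state();p,d=cams.read_camera("wrist");cv2.imwrite(f'pics/{name}.png',p)
    m=cams.camera_model('wrist');K=m['intrinsics'];v,u=np.mgrid[:400,:640]
    c=np.stack([(u-K[0,2])/K[0,0]*d,(v-K[1,2])/K[1,1]*d,d,np.ones_like(d)],-1)
    T=np.eye(4);T[:3,:3]=R.from_quat(s['tcp_rot']).as_matrix();T[:3,3]=s['eef_pos']
    W=(c@(T@m['tool_from_camera']).T)[...,:3];W[d==0]=np.nan
    return p,W
E
python3 - <<'E'
from w import *
goal([.3596,-.2498,.012],105)
p,W=wcloud('w2')
ok=(np.abs(W[...,2]-.044)<.004)&(np.hypot(W[...,0]-.35,W[...,1]+.252)<.07)
P=W[ok];print(cv2.minAreaRect(np.float32(P[:,:2]*1000)),len(P),np.median(P[:,2]))
E
```

```text
t 1.2 pos [ 0.3596 -0.248   0.1493] q [-0.84 -0.17  2.21  0.    1.1   0.47] F [-0.2  0.  -1.1] op 8.48
toolx [-0.965 -0.263  0.001] y [-0.001  0.002 -1.   ] z [ 0.263 -0.965 -0.002]
 turn [ 7.0000e-02 -1.7976e+02 -1.6000e-01] toolx-> [0.97 0.26 0.  ]
 turn [0.1  0.24 0.05] toolx-> [-0.97 -0.26 -0.  ]
 shift cm [ 0.04 13.73  0.2 ]
((353.0978088378906, -255.13882446289062), (100.36577606201172, 40.04640197753906), 14.906432151794434) 1030 0.04622406596748023
```

View pics/w2.png

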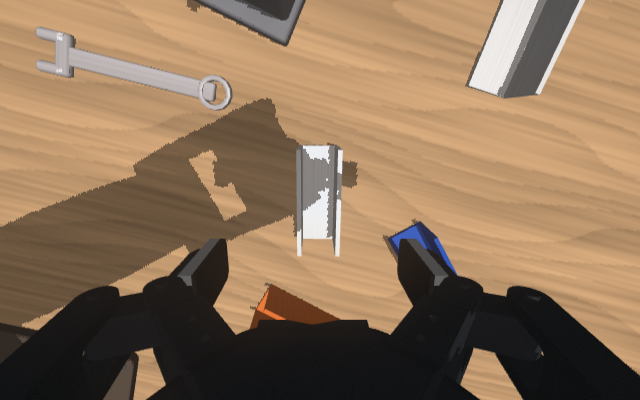

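The wrist view shows the channel at px (318,200), with two walls and the open side up. The blue piece at (425,245) is near the right finger, so I'll descend with the jaws narrowed to 6 cm.

Request:
play_rows:
  steps:
    - {"claw": 6,"tx": 0,"ty": 0,"tz": 0.35,"ax": 0,"ay": 0,"az": 0}
    - {"claw": 6,"tx": 0,"ty": 1,"tz": 0.35,"ax": 0,"ay": 0,"az": 0}
    - {"claw": 6,"tx": 0,"ty": 3,"tz": 0.35,"ax": 0,"ay": 0,"az": 0}
    - {"claw": 6,"tx": 0,"ty": 5,"tz": 0.35,"ax": 0,"ay": 0,"az": 0}
    - {"claw": 6,"tx": 0,"ty": 7,"tz": 0.35,"ax": 0,"ay": 0,"az": 0}
    - {"claw": 6,"tx": 0,"ty": 9,"tz": 0.35,"ax": 0,"ay": 0,"az": 0}
    - {"claw": 6,"tx": 0,"ty": 11,"tz": 0.35,"ax": 0,"ay": 0,"az": 0}
    - {"claw": 6,"tx": 0,"ty": 12.5,"tz": 0.35,"ax": 0,"ay": 0,"az": 0}
    - {"claw": 6,"tx": 0,"ty": 13.5,"tz": 0.35,"ax": 0,"ay": 0,"az": 0}
    - {"claw": 6,"tx": 0,"ty": 13.9,"tz": 0.35,"ax": 0,"ay": 0,"az": 0}
    - {"claw": 6,"tx": 0,"ty": 13.9,"tz": 0.35,"ax": 0,"ay": 0,"az": 0}

```text
time: 2.17
eef_pos: [0.3601, -0.2542, 0.0103]
tcp_rot: [-0.092, 0.702, -0.701, 0.092]
contact_force: [-0.4, -0.3, 0.4]
opening: 0.699
```

Run:
```python
from w import *
goal([.3612,-.2512,.010],105)
p,d=cams.read_camera('wrist');cv2.imwrite('pics/w3.png',p)
```

```text
t 2.17 pos [ 0.3601 -0.2542  0.0103] q [-0.85  0.09  2.27 -0.    0.78  0.46] F [-0.4 -0.3  0.4] op 5.97
toolx [-0.966 -0.258  0.001] y [-0.001  0.001 -1.   ] z [ 0.258 -0.966 -0.002]
 turn [-9.0000e-02  1.7996e+02  1.6000e-01] toolx-> [0.97 0.26 0.  ]
 turn [ 0.1  -0.04  0.05] toolx-> [-0.97 -0.26 -0.  ]
 shift cm [-0.19  0.03 -0.26]
```

View pics/w3.png

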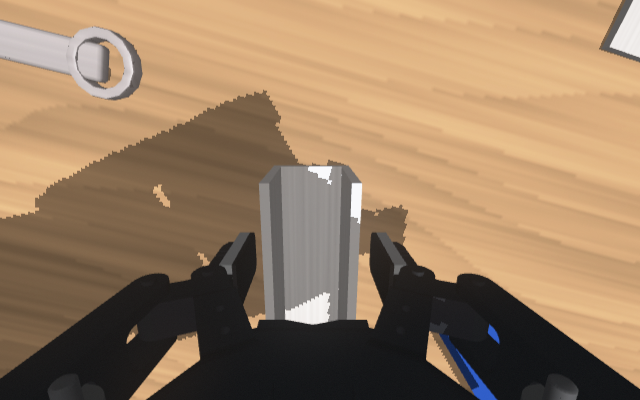

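The pads (px 250 and 371) sit evenly around the channel walls (260–361), so I'll close.

Request:
play_rows:
  steps:
    - {"claw": 3,"tx": 0,"ty": 0,"tz": 0,"ax": 0,"ay": 0,"az": 0}
    - {"claw": 3,"tx": 0,"ty": 0,"tz": 0,"ax": 0,"ay": 0,"az": 0}
    - {"claw": 3,"tx": 0,"ty": 0,"tz": 0,"ax": 0,"ay": 0,"az": 0}
    - {"claw": 3,"tx": 0,"ty": 0,"tz": 0,"ax": 0,"ay": 0,"az": 0}
    - {"claw": 3,"tx": 0,"ty": 0,"tz": 0,"ax": 0,"ay": 0,"az": 0}
    - {"claw": 3,"tx": 0,"ty": -1,"tz": 0,"ax": 0,"ay": 0,"az": 0}
    - {"claw": 3,"tx": 0,"ty": -3,"tz": 0,"ax": 0,"ay": 0,"az": 0}
    - {"claw": 3,"tx": 0,"ty": -6,"tz": 0,"ax": 0,"ay": 0,"az": 0}
    - {"claw": 3,"tx": 0,"ty": -9,"tz": 0,"ax": 0,"ay": 0,"az": 0}
    - {"claw": 3,"tx": 0,"ty": -12,"tz": 0,"ax": 0,"ay": 0,"az": 0}
    - {"claw": 3,"tx": 0,"ty": -14,"tz": 0,"ax": 0,"ay": 0,"az": 0}
    - {"claw": 3,"tx": 0,"ty": -14,"tz": 0,"ax": 0,"ay": 0,"az": 0}
  grip_force: 35

```text
time: 3.22
eef_pos: [0.3627, -0.2557, 0.1567]
tcp_rot: [0.091, -0.698, 0.704, -0.095]
contact_force: [0.4, 0.0, -0.3]
opening: 0.462
```

Run:
```python
from w import *
c=press(-1,144.2e-3,0) if 0 else press(-.001,.1442,0)
print('pocket',c)
goal(c+[0,0,.15],-10)
p,W=wcloud('w4')
# channel in tool frame
s=ctrl.get_state();M=R.from_quat(s['tcp_rot']).as_matrix()
L=(W-s['eef_pos'])@M
for r,cc in ((175,300),(170,310),(180,265),(180,355)): print((r,cc),L[r,cc].round(4))
```

```text
pocket [0.62055526 0.15238293 0.        ]
t 3.22 pos [ 0.3627 -0.2557  0.1567] q [-0.84 -0.17  2.2   0.    1.1   0.46] F [ 0.4  0.  -0.3] op 3.95
toolx [-0.966 -0.26  -0.004] y [ 0.007 -0.007 -1.   ] z [ 0.26  -0.966  0.009]
 turn [-5.900e-01 -6.494e+01  5.000e-02] toolx-> [-0.17 -0.98 -0.  ]
 turn [-6.0000e-02  1.1506e+02 -6.6000e-01] toolx-> [0.17 0.98 0.  ]
 shift cm [-35.5    0.54 -32.71]
(175, 300) [-0.0391  0.0043 -0.0052]
(170, 310) [-0.0418  0.0043  0.0002]
(180, 265) [-0.0059  0.1521 -0.0487]
(180, 355) [-0.0429 -0.0272  0.0196]
```

View pics/w4.png

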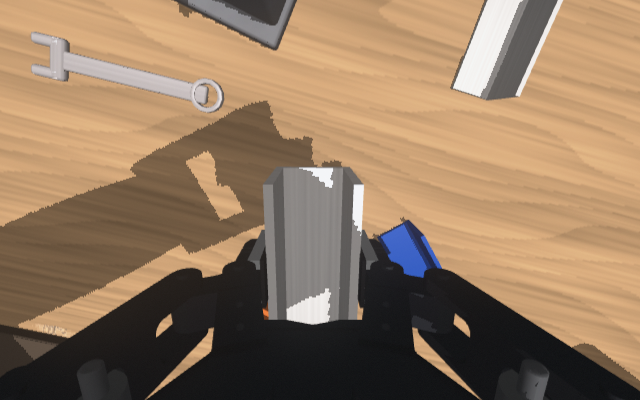

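Request:
play_rows:
  steps:
    - {"claw": 3,"tx": 0,"ty": -3,"tz": 0,"ax": 0,"ay": 0,"az": 0}
    - {"claw": 3,"tx": 0,"ty": -6.5,"tz": 0,"ax": 0,"ay": 0,"az": 0}
    - {"claw": 3,"tx": -1,"ty": -10,"tz": -1,"ax": -0.1,"ay": -3,"az": 0}
    - {"claw": 3,"tx": -3,"ty": -11,"tz": -3,"ax": -0.2,"ay": -8,"az": 0}
    - {"claw": 3,"tx": -5.5,"ty": -11,"tz": -5.5,"ax": -0.2,"ay": -14,"az": 0}
    - {"claw": 3,"tx": -8,"ty": -11,"tz": -8,"ax": -0.2,"ay": -19,"az": 0}
    - {"claw": 3,"tx": -10.5,"ty": -11,"tz": -10.5,"ax": -0.3,"ay": -24,"az": 0}
    - {"claw": 3,"tx": -13,"ty": -11,"tz": -13,"ax": -0.3,"ay": -29,"az": 0}
    - {"claw": 3,"tx": -15.5,"ty": -11,"tz": -15.5,"ax": -0.3,"ay": -34,"az": 0}
    - {"claw": 3,"tx": -18,"ty": -11,"tz": -18,"ax": -0.4,"ay": -39,"az": 0}
    - {"claw": 3,"tx": -20.5,"ty": -11,"tz": -20.5,"ax": -0.4,"ay": -44,"az": 0}
    - {"claw": 3,"tx": -22,"ty": -11,"tz": -22,"ax": -0.5,"ay": -47,"az": 0}

```text
time: 4.27
eef_pos: [0.5157, 0.0189, 0.2585]
tcp_rot: [-0.368, 0.609, -0.601, 0.365]
contact_force: [0.3, -0.7, -1.5]
opening: 0.462
```

Run:
```python
from w import *
goal(press(-.001,.1512,.15),-10)
```

```text
t 4.27 pos [0.5157 0.0189 0.2585] q [-0.16 -0.08  1.93  0.01  1.31  0.32] F [ 0.3 -0.7 -1.5] op 3.95
toolx [-0.464 -0.886 -0.003] y [-0.01   0.009 -1.   ] z [ 0.886 -0.464 -0.013]
 turn [  0.69 -17.62  -0.28] toolx-> [-0.17 -0.98 -0.  ]
 turn [  0.4  162.38   0.98] toolx-> [0.17 0.98 0.  ]
 shift cm [-17.32  10.86   3.03]
```

Request:
play_rows:
  steps:
    - {"claw": 3,"tx": -2,"ty": 0,"tz": 0.4,"ax": 0.1,"ay": -3,"az": 0}
    - {"claw": 3,"tx": -4.5,"ty": 0,"tz": 0.8,"ax": 0.2,"ay": -6,"az": -0.1}
    - {"claw": 3,"tx": -7.5,"ty": 0,"tz": 1.3,"ax": 0.3,"ay": -9,"az": -0.1}
    - {"claw": 3,"tx": -10.5,"ty": 0,"tz": 1.9,"ax": 0.4,"ay": -12,"az": -0.2}
    - {"claw": 3,"tx": -13.5,"ty": 1,"tz": 2.5,"ax": 0.5,"ay": -15,"az": -0.2}
    - {"claw": 3,"tx": -16,"ty": 3,"tz": 2.8,"ax": 0.6,"ay": -17.6,"az": -0.3}
    - {"claw": 3,"tx": -17.3,"ty": 5.5,"tz": 3,"ax": 0.7,"ay": -17.6,"az": -0.3}
    - {"claw": 3,"tx": -17.3,"ty": 8,"tz": 3,"ax": 0.7,"ay": -17.6,"az": -0.3}
    - {"claw": 3,"tx": -17.3,"ty": 10,"tz": 3,"ax": 0.7,"ay": -17.6,"az": -0.3}
    - {"claw": 3,"tx": -17.3,"ty": 10.8,"tz": 3,"ax": 0.7,"ay": -17.6,"az": -0.3}
    - {"claw": 3,"tx": -17.3,"ty": 10.8,"tz": 3,"ax": 0.7,"ay": -17.6,"az": -0.3}

```text
time: 5.18
eef_pos: [0.6199, 0.155, 0.1481]
tcp_rot: [-0.455, 0.544, -0.543, 0.451]
contact_force: [-0.0, 0.0, -2.1]
opening: 0.459
```

Run:
```python
from w import *
goal(press(-.001,.1512,.039),-10)
p,W=wcloud('w5')
s=ctrl.get_state();M=R.from_quat(s['tcp_rot']).as_matrix()
m=(np.abs(W[...,2]-.093)<.005);P=W[m];print('plate',cv2.minAreaRect(np.float32(P[:,:2]*1000)),len(P))
m=(np.abs(W[...,2]-.035)<.008);P=W[m];print('tray',cv2.minAreaRect(np.float32(P[:,:2]*1000)),len(P));cv2.imwrite('pics/m5.png',m*255)
```

```text
t 5.18 pos [0.6199 0.155  0.1481] q [ 0.09  0.29  1.73 -0.    1.13  0.27] F [-0.   0.  -2.1] op 3.92
toolx [-0.18  -0.984  0.004] y [-0.006 -0.003 -1.   ] z [ 0.984 -0.18  -0.005]
 turn [ 0.28 -0.36  0.23] toolx-> [-0.17 -0.98 -0.  ]
 turn [ -0.36 179.64   0.44] toolx-> [0.17 0.98 0.  ]
 shift cm [-0.5  10.91  0.16]
plate ((670.275390625, 137.21231079101562), (157.76312255859375, 196.790771484375), 84.11616516113281) 1761
tray ((590.3360595703125, 225.31939697265625), (371.5506896972656, 276.2539367675781), 3.19667911529541) 3455[ WARN:0@1.225] global loadsave.cpp:1063 imwrite_ Unsupported depth image for selected encoder is fallbacked to CV_8U.
```

View pics/w5.png

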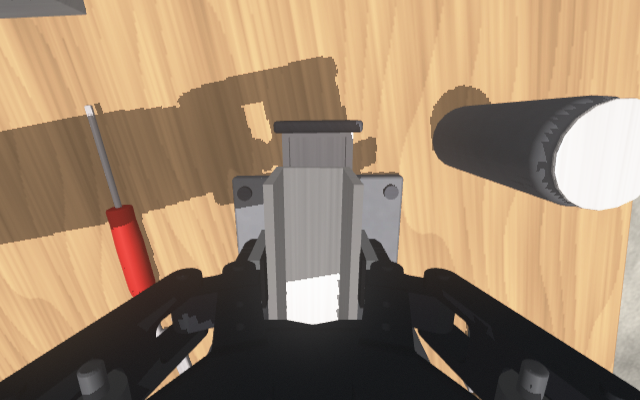

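Run:
```python
from w import *
p,W=wcloud('w6')
s=ctrl.get_state();M=R.from_quat(s['tcp_rot']).as_matrix()
B=W[112:165,268:370].reshape(-1,3)
loc=np.c_[(B-RAM)@PX,(B-RAM)@PY,B[:,2]]
P=loc[np.abs(loc[:,2]-.094)<.004];print('plate top x',P[:,0].min(),P[:,0].max(),'y',P[:,1].min(),P[:,1].max(),np.median(P[:,2]),cv2.minAreaRect(np.float32(P[:,:2]*1000)))
P=loc[(np.abs(loc[:,2]-.038)<.0025)];print('rim',len(P),P[:,0].min(),P[:,0].max(),np.percentile(P[:,0],[5,50,95]))
P=loc[(np.abs(loc[:,2]-.030)<.003)];print('floor',len(P),np.percentile(P[:,0],[1,50,99]),P[:,1].max(),np.median(P[:,2]))
```

```text
plate top x -0.02675880970360855 0.03245886651190992 y 0.20368023901121346 0.21171136533626336 0.09606026025805067 ((2.8496742248535156, 207.76271057128906), (8.014339447021484, 59.22652053833008), 89.67781066894531)
rim 644 -0.02777758015230142 0.03407564832440883 [-0.02678235  0.00353832  0.03305832]
floor 1479 [-0.02140395  0.00349493  0.02811256] 0.21149197479593065 0.03130924839471838
```

```bash
sed -i 's/RAM=np.array(\[.5965,.0102,0\])/RAM=np.array([.5997,.0075,0])/' h.py
python3 - <<'E'
from w import *
old=np.array([.5965,.0102,0])
t=old+PX*.003+PY*.1497
print((t-RAM)@PX,(t-RAM)@PY)
goal(t+[0,0,.040],-10)
E
```

```text
-0.0006202348893398083 0.15180330676459877
t 5.28 pos [0.6228 0.1551 0.1532] q [ 0.09  0.28  1.73 -0.    1.13  0.27] F [ 0.3  0.4 -0.7] op 3.93
toolx [-0.18  -0.984  0.002] y [ 0.003 -0.002 -1.   ] z [ 0.984 -0.18   0.004]
 turn [-0.21 -0.38  0.1 ] toolx-> [-0.17 -0.98 -0.  ]
 turn [-1.5000e-01  1.7962e+02 -3.3000e-01] toolx-> [0.17 0.98 0.  ]
 shift cm [-0.27 11.32  0.18]
```

Run:
```python
from w import *
for i in range(2):
    s0=ctrl.get_state()['eef_pos']
    p,W=wcloud('w6')
    print(s0.round(4),ctrl.get_state()['eef_pos'].round(4))
    B=W[112:165,268:370].reshape(-1,3)
    loc=np.c_[(B-RAM)@PX,(B-RAM)@PY,B[:,2]]
    P=loc[np.abs(loc[:,2]-.094)<.004];print('plate top',np.median(P[:,2]),cv2.minAreaRect(np.float32(P[:,:2]*1000)))
    P=loc[(np.abs(loc[:,2]-.030)<.003)];print('floor',len(P),np.percentile(P[:,0],[1,50,99]),np.median(P[:,2]))
goal(press(0,.1512,.040),-10)
```

```text
[0.6228 0.1551 0.1532] [0.6237 0.1551 0.1547]
plate top 0.09607318319376637 ((-0.27521705627441406, 209.82867431640625), (59.60208511352539, 7.938518047332764), 0.20198051631450653)
floor 1445 [-0.02509118 -0.00019294  0.02394537] 0.03133979527375036
[0.6237 0.1551 0.1547] [0.6241 0.1551 0.1555]
plate top 0.09598237802389108 ((-0.1691761016845703, 209.839111328125), (59.37255859375, 7.961890697479248), 0.5620003938674927)
floor 1444 [-2.50672151e-02  3.82626001e-05  2.42992048e-02] 0.03132329091156491
t 5.38 pos [0.6241 0.1551 0.1555] q [ 0.09  0.28  1.73 -0.    1.13  0.27] F [ 0.6 -0.3 -1.5] op 3.93
toolx [-0.18  -0.984  0.001] y [ 0.007 -0.002 -1.   ] z [ 0.984 -0.18   0.008]
 turn [-0.44 -0.39  0.04] toolx-> [-0.17 -0.98 -0.  ]
 turn [-6.0000e-02  1.7961e+02 -6.8000e-01] toolx-> [0.17 0.98 0.  ]
 shift cm [-0.17 11.55  0.07]
```

Request:
play_rows:
  steps:
    - {"claw": 3,"tx": -0.2,"ty": 1,"tz": 0.1,"ax": 0,"ay": -0.4,"az": 0}
    - {"claw": 3,"tx": -0.2,"ty": 2.5,"tz": 0.1,"ax": 0,"ay": -0.4,"az": 0}
    - {"claw": 3,"tx": -0.2,"ty": 4,"tz": 0.1,"ax": 0,"ay": -0.4,"az": 0}
    - {"claw": 3,"tx": -0.2,"ty": 5.5,"tz": 0.1,"ax": 0,"ay": -0.4,"az": 0}
    - {"claw": 3,"tx": -0.2,"ty": 7,"tz": 0.1,"ax": 0,"ay": -0.4,"az": 0}
    - {"claw": 3,"tx": -0.2,"ty": 8.5,"tz": 0.1,"ax": 0,"ay": -0.4,"az": 0}
    - {"claw": 3,"tx": -0.2,"ty": 9,"tz": 0.1,"ax": 0,"ay": -0.4,"az": 0}
    - {"claw": 3,"tx": -0.2,"ty": 9,"tz": 0.1,"ax": 0,"ay": -0.4,"az": 0}
    - {"claw": 3,"tx": -0.2,"ty": 9,"tz": 0.1,"ax": 0,"ay": -0.4,"az": 0}
    - {"claw": 3,"tx": -0.2,"ty": 9,"tz": 0.1,"ax": 0,"ay": -0.4,"az": 0}
    - {"claw": 3,"tx": -0.2,"ty": 9,"tz": 0.1,"ax": 0,"ay": -0.4,"az": 0}
    - {"claw": 3,"tx": -0.2,"ty": 9,"tz": 0.1,"ax": 0,"ay": -0.4,"az": 0}

```text
time: 6.38
eef_pos: [0.6257, 0.1569, 0.0649]
tcp_rot: [0.453, -0.539, 0.544, -0.456]
contact_force: [-0.0, -0.7, -1.9]
opening: 0.46
```

Run:
```python
from w import *
goal(press(0,.1518,.039),-10)
p,W=wcloud('w7')
goal(press(0,.1518,.039),-10)
```

```text
t 6.38 pos [0.6257 0.1569 0.0649] q [ 0.09  0.4   1.76 -0.    0.98  0.27] F [-0.  -0.7 -1.9] op 3.93
toolx [-0.173 -0.985  0.001] y [ 0.007 -0.002 -1.   ] z [ 0.985 -0.173  0.007]
 turn [-0.39  0.04  0.05] toolx-> [-0.17 -0.98 -0.  ]
 turn [ 8.0000e-02 -1.7996e+02  6.2000e-01] toolx-> [0.17 0.98 0.  ]
 shift cm [-0.02  2.59  0.02]
t 6.43 pos [0.6255 0.1569 0.0647] q [ 0.09  0.4   1.76 -0.    0.98  0.27] F [ 0.1  0.6 -1. ] op 3.96
toolx [-0.173 -0.985  0.001] y [ 0.006 -0.002 -1.   ] z [ 0.985 -0.173  0.006]
 turn [-0.37  0.04  0.06] toolx-> [-0.17 -0.98 -0.  ]
 turn [ 9.0000e-02 -1.7996e+02  5.8000e-01] toolx-> [0.17 0.98 0.  ]
 shift cm [-0.03  2.57  0.04]
```

View pics/w7.png

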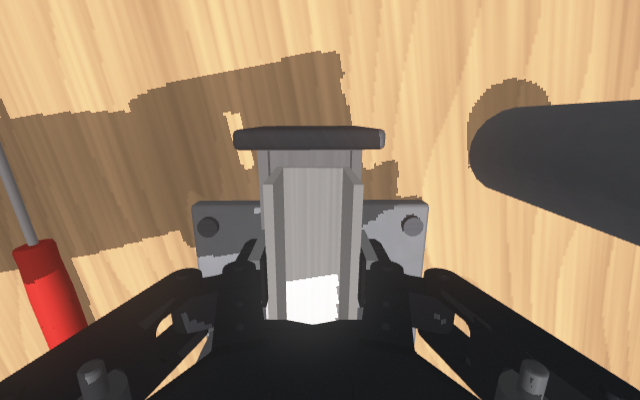

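The pocket (px 259–362) and the channel (265–362) line up, so I'll lower it slowly.

Request:
play_rows:
  steps:
    - {"claw": 3,"tx": 0,"ty": 0.5,"tz": 0,"ax": -0.3,"ay": 0,"az": 0}
    - {"claw": 3,"tx": 0,"ty": 1,"tz": 0,"ax": -0.3,"ay": 0,"az": 0}
    - {"claw": 3,"tx": 0,"ty": 1.5,"tz": 0,"ax": -0.3,"ay": 0,"az": 0}
    - {"claw": 3,"tx": 0,"ty": 1.9,"tz": 0,"ax": -0.3,"ay": 0,"az": 0}
    - {"claw": 3,"tx": 0,"ty": 2.2,"tz": 0,"ax": -0.3,"ay": 0,"az": 0}
    - {"claw": 3,"tx": 0,"ty": 2.4,"tz": 0,"ax": -0.3,"ay": 0,"az": 0}
    - {"claw": 3,"tx": 0,"ty": 2.4,"tz": 0,"ax": -0.3,"ay": 0,"az": 0}
    - {"claw": 3,"tx": 0,"ty": 2.4,"tz": 0,"ax": -0.3,"ay": 0,"az": 0}

```text
time: 7.1
eef_pos: [0.6255, 0.157, 0.0425]
tcp_rot: [0.455, -0.541, 0.542, -0.454]
contact_force: [-6.8, 0.1, 11.7]
opening: 0.462
```

Run:
```python
from w import *
goal(press(0,.1518,.039),-10)
p,W=wcloud('w8')
for n in ['side']:
    q,d=cams.read_camera(n); cv2.imwrite('pics/s8.png',cv2.resize(q[200:290,210:330],None,fx=5,fy=5,interpolation=2))
```

```text
t 7.1 pos [0.6255 0.157  0.0425] q [ 0.09  0.43  1.76 -0.    0.95  0.26] F [-6.8  0.1 11.7] op 3.94
toolx [-0.173 -0.985  0.001] y [-0.001 -0.001 -1.   ] z [ 0.985 -0.173 -0.001]
 turn [0.05 0.04 0.08] toolx-> [-0.17 -0.98 -0.  ]
 turn [ 1.2000e-01 -1.7996e+02 -7.0000e-02] toolx-> [0.17 0.98 0.  ]
 shift cm [-0.01  0.35  0.06]
```

View pics/s8.png

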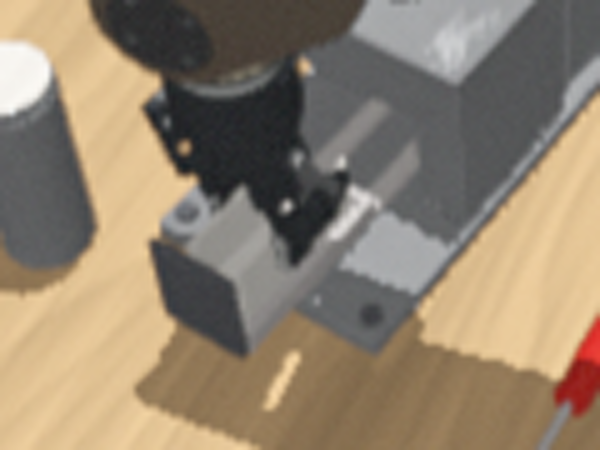

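View pics/w8.png

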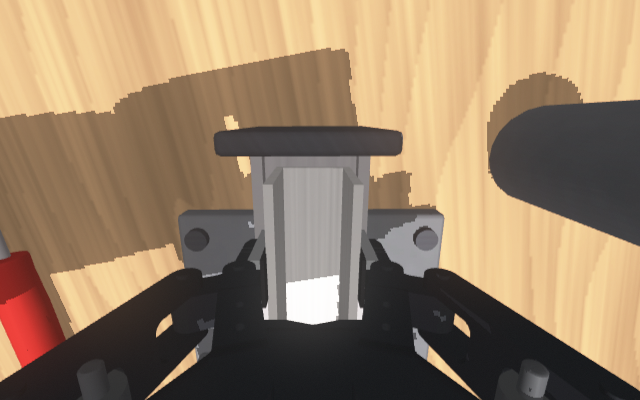

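Run:
```python
from w import *
p,W=wcloud('w9')
cv2.imwrite('pics/w9c.png',cv2.resize(p[110:230,220:410],None,fx=4,fy=4,interpolation=2))
loc=np.stack([(W-RAM)@PX,(W-RAM)@PY,W[...,2]],-1)*1000
for r in (160,164,172,180,190): 
    print(r,[(c,*loc[r,c].round(1)) for c in range(248,376,6)])
```

```text
160 [(248, np.float64(-41.1), np.float64(192.2), np.float64(1.1)), (254, np.float64(-29.0), np.float64(197.6), np.float64(40.3)), (260, np.float64(-26.2), np.float64(197.4), np.float64(38.9)), (266, np.float64(-24.3), np.float64(196.4), np.float64(31.7)), (272, np.float64(-21.2), np.float64(196.3), np.float64(31.0)), (278, np.float64(-17.8), np.float64(196.4), np.float64(31.5)), (284, np.float64(-14.6), np.float64(196.3), np.float64(30.8)), (290, np.float64(-11.3), np.float64(196.4), np.float64(31.9)), (296, np.float64(-8.1), np.float64(196.3), np.float64(31.2)), (302, np.float64(-4.8), np.float64(196.3), np.float64(30.9)), (308, np.float64(-1.5), np.float64(196.3), np.float64(31.1)), (314, np.float64(1.7), np.float64(196.2), np.float64(30.6)), (320, np.float64(5.0), np.float64(196.4), np.float64(31.7)), (326, np.float64(8.3), np.float64(196.4), np.float64(31.5)), (332, np.float64(11.5), np.float64(196.4), np.float64(32.1)), (338, np.float64(14.8), np.float64(196.3), np.float64(31.3)), (344, np.float64(18.1), np.float64(196.3), np.float64(31.1)), (350, np.float64(21.3), np.float64(19
[... 5059 characters left out ...]
2), np.float64(34.2)), (314, np.float64(1.8), np.float64(180.5), np.float64(35.3)), (320, np.float64(5.0), np.float64(180.6), np.float64(35.6)), (326, np.float64(8.3), np.float64(180.4), np.float64(35.0)), (332, np.float64(11.6), np.float64(180.3), np.float64(34.3)), (338, np.float64(14.9), np.float64(180.3), np.float64(34.4)), (344, np.float64(17.1), np.float64(182.8), np.float64(44.6)), (350, np.float64(17.0), np.float64(188.5), np.float64(67.7)), (356, np.float64(18.2), np.float64(190.7), np.float64(76.5)), (362, np.float64(20.7), np.float64(190.6), np.float64(76.0)), (368, np.float64(30.5), np.float64(181.4), np.float64(38.8)), (374, np.float64(42.1), np.float64(172.0), np.float64(0.9))]
```

View pics/w9c.png

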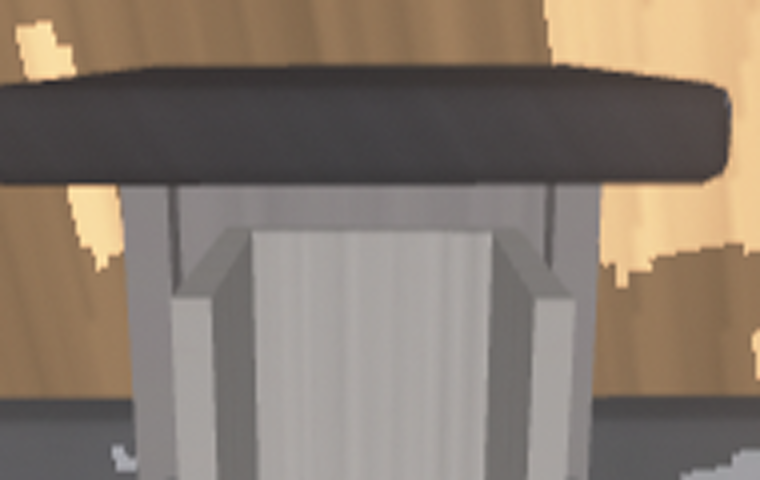

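The channel floor is about 4 mm above the pocket floor and about 1 mm off centre, so it is seated. I'll release it and rise.

Request:
play_rows:
  steps:
    - {"claw": 6,"tx": 0,"ty": -0.1,"tz": 0,"ax": 0,"ay": 0,"az": 0}
    - {"claw": 6,"tx": 0,"ty": -0.1,"tz": 0,"ax": 0,"ay": 0,"az": 0}
    - {"claw": 6,"tx": 0,"ty": -0.1,"tz": 0,"ax": 0,"ay": 0,"az": 0}
    - {"claw": 6,"tx": 0,"ty": -0.1,"tz": 0,"ax": 0,"ay": 0,"az": 0}
    - {"claw": 6,"tx": 0,"ty": -0.5,"tz": 0,"ax": 0,"ay": 0,"az": 0}
    - {"claw": 6,"tx": 0,"ty": -1.5,"tz": 0,"ax": 0,"ay": 0,"az": 0}
    - {"claw": 6,"tx": 0,"ty": -3.5,"tz": 0,"ax": 0,"ay": 0,"az": 0}
    - {"claw": 6,"tx": 0,"ty": -6,"tz": 0,"ax": 0,"ay": 0,"az": 0}
    - {"claw": 6,"tx": 0,"ty": -9,"tz": 0,"ax": 0,"ay": 0,"az": 0}
    - {"claw": 6,"tx": 0,"ty": -12,"tz": 0,"ax": 0,"ay": 0,"az": 0}
    - {"claw": 6,"tx": 0,"ty": -12,"tz": 0,"ax": 0,"ay": 0,"az": 0}

```text
time: 8.17
eef_pos: [0.6295, 0.1574, 0.169]
tcp_rot: [0.451, -0.538, 0.545, -0.458]
contact_force: [1.2, -0.3, 1.2]
opening: 0.705
```

Run:
```python
from w import *
# tilt: tool up leans +PY by 20deg
th=np.radians(20);u=PY*np.sin(th)+np.array([0,0,np.cos(th)]);y=-u;z=PX;x=np.cross(y,z)
goal(press(0,.250,.16),Rg=R.from_matrix(np.c_[x,y,z]))
p,W=wcloud('w10')
```

```text
t 8.17 pos [0.6295 0.1574 0.169 ] q [ 0.09  0.28  1.71 -0.    1.15  0.26] F [ 1.2 -0.3  1.2] op 6.02
toolx [-0.173 -0.985 -0.002] y [ 0.014 -0.    -1.   ] z [ 0.985 -0.173  0.014]
 turn [ -0.78  -0.09 -20.14]
 shift cm [-9.72  0.92 -0.34]
```

View pics/w10.png

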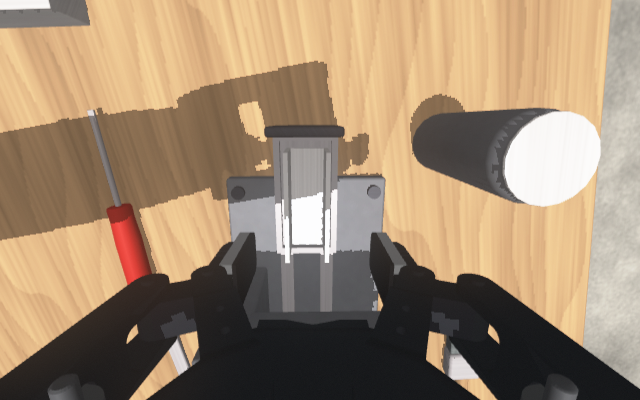

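Request:
play_rows:
  steps:
    - {"claw": 0,"tx": -1.5,"ty": 0,"tz": 0,"ax": 0,"ay": 0,"az": -2}
    - {"claw": 0,"tx": -4,"ty": 0,"tz": -0.1,"ax": -0.2,"ay": 0,"az": -5}
    - {"claw": 0,"tx": -6.5,"ty": 0.2,"tz": -0.2,"ax": -0.4,"ay": 0,"az": -10}
    - {"claw": 0,"tx": -9,"ty": 0.5,"tz": -0.3,"ax": -0.6,"ay": 0,"az": -15}
    - {"claw": 0,"tx": -9.7,"ty": 1,"tz": -0.3,"ax": -0.7,"ay": 0,"az": -20}
    - {"claw": 0,"tx": -9.7,"ty": 2.5,"tz": -0.3,"ax": -0.7,"ay": 0,"az": -20}
    - {"claw": 0,"tx": -9.7,"ty": 4.5,"tz": -0.3,"ax": -0.7,"ay": 0,"az": -20}
    - {"claw": 0,"tx": -9.7,"ty": 6.5,"tz": -0.3,"ax": -0.7,"ay": 0,"az": -20}
    - {"claw": 0,"tx": -9.7,"ty": 8.5,"tz": -0.3,"ax": -0.7,"ay": 0,"az": -20}
    - {"claw": 0,"tx": -9.7,"ty": 9.3,"tz": -0.3,"ax": -0.7,"ay": 0,"az": -20}
    - {"claw": 0,"tx": -9.7,"ty": 9.3,"tz": -0.3,"ax": -0.7,"ay": 0,"az": -20}
    - {"claw": 0,"tx": -9.7,"ty": 9.3,"tz": -0.3,"ax": -0.7,"ay": 0,"az": -20}

```text
time: 9.22
eef_pos: [0.6384, 0.2519, 0.0659]
tcp_rot: [0.545, -0.458, 0.609, -0.35]
contact_force: [0.5, -0.8, -0.9]
opening: -0.0
```

```bash
cat > pushg.py <<'E'
from w import *
def g(x,y,z):
    th=np.radians(20);u=PY*np.sin(th)+np.array([0,0,np.cos(th)]);yy=-u;zz=PX;xx=np.cross(yy,zz)
    goal(press(x,y,z),Rg=R.from_matrix(np.c_[xx,yy,zz]))
    s=ctrl.get_state();d=s['eef_pos']-RAM;print('press pos',(d@PX).round(4),(d@PY).round(4),d[2].round(4),'F press',(s['contact_force']@PX).round(1),(s['contact_force']@PY).round(1))
E
python3 - <<'E'
from pushg import *
g(0,.230,.075);g(0,.079,.075)
p,d=cams.read_camera('side');cv2.imwrite('pics/s11.png',p)
E
```

```text
t 9.22 pos [0.6384 0.2519 0.0659] q [ 0.34  0.59  1.51 -0.31  1.24  0.64] F [ 0.5 -0.8 -0.9] op -0.0
toolx [-0.16  -0.925  0.344] y [-0.073 -0.336 -0.939] z [ 0.984 -0.176 -0.014]
 turn [0.8  0.15 0.12]
 shift cm [ 1.95 -0.26  0.42]
press pos -0.0043 0.2474 0.0659 F press 0.6 -0.7
t 9.22 pos [0.6384 0.2519 0.0659] q [ 0.34  0.59  1.51 -0.31  1.24  0.64] F [ 0.5 -0.8 -0.9] op -0.0
toolx [-0.16  -0.925  0.344] y [-0.073 -0.336 -0.939] z [ 0.984 -0.176 -0.014]
 turn [0.8  0.15 0.12]
 shift cm [16.13  4.93  0.46]
press pos -0.0043 0.2474 0.0659 F press 0.6 -0.7
```

View pics/s11.png

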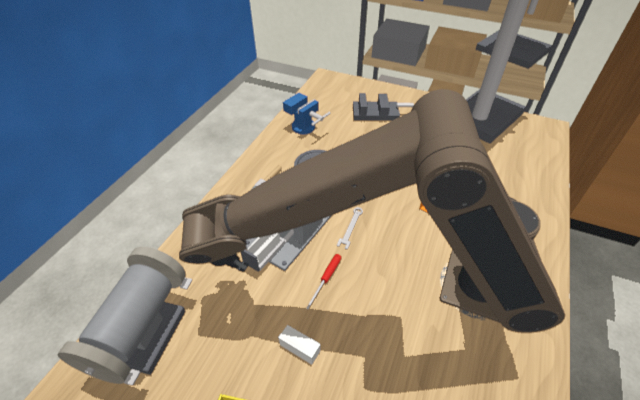

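Request:
play_rows:
  steps:
    - {"claw": 0,"tx": 0.9,"ty": -0.2,"tz": 0.3,"ax": 0.8,"ay": 0,"az": 0}
    - {"claw": 0,"tx": 1.9,"ty": -0.2,"tz": 0.4,"ax": 0.8,"ay": 0,"az": 0}
    - {"claw": 0,"tx": 3.2,"ty": 0.2,"tz": 0.4,"ax": 0.8,"ay": 0,"az": 0}
    - {"claw": 0,"tx": 4.6,"ty": 0.7,"tz": 0.4,"ax": 0.8,"ay": 0,"az": 0}
    - {"claw": 0,"tx": 6,"ty": 1.2,"tz": 0.4,"ax": 0.8,"ay": 0,"az": 0}
    - {"claw": 0,"tx": 7.4,"ty": 1.7,"tz": 0.4,"ax": 0.8,"ay": 0,"az": 0}
    - {"claw": 0,"tx": 8.8,"ty": 2.2,"tz": 0.4,"ax": 0.8,"ay": 0,"az": 0}
    - {"claw": 0,"tx": 10.2,"ty": 2.7,"tz": 0.4,"ax": 0.8,"ay": 0,"az": 0}
    - {"claw": 0,"tx": 11.5,"ty": 3.2,"tz": 0.4,"ax": 0.8,"ay": 0,"az": 0}
    - {"claw": 0,"tx": 12.7,"ty": 3.7,"tz": 0.4,"ax": 0.8,"ay": 0,"az": 0}
    - {"claw": 0,"tx": 13.8,"ty": 4.1,"tz": 0.4,"ax": 0.8,"ay": 0,"az": 0}
    - {"claw": 0,"tx": 14.5,"ty": 4.3,"tz": 0.4,"ax": 0.8,"ay": 0,"az": 0}

```text
time: 10.27
eef_pos: [0.6174, 0.1021, 0.0775]
tcp_rot: [0.541, -0.453, 0.613, -0.355]
contact_force: [3.1, 3.9, 1.7]
opening: 0.004
```

Run:
```python
from pushg import *
p,d=cams.read_camera('top');cv2.imwrite('pics/t12.png',cv2.resize(p[120:220,220:400],None,fx=4.4,fy=4.4,interpolation=2))
g(0,.079,.075)
```

```text
t 10.32 pos [0.6165 0.101  0.077 ] q [ 0.13  0.43  1.73 -0.37  1.12  0.49] F [ 0.   0.2 -0.4] op 0.0
toolx [-0.162 -0.925  0.344] y [-0.057 -0.339 -0.939] z [ 0.985 -0.172  0.002]
 turn [-0.14  0.05  0.12]
 shift cm [ 1.43  0.74 -0.04]
press pos 0.0003 0.095 0.077 F press -0.0 0.2
```

View pics/t12.png

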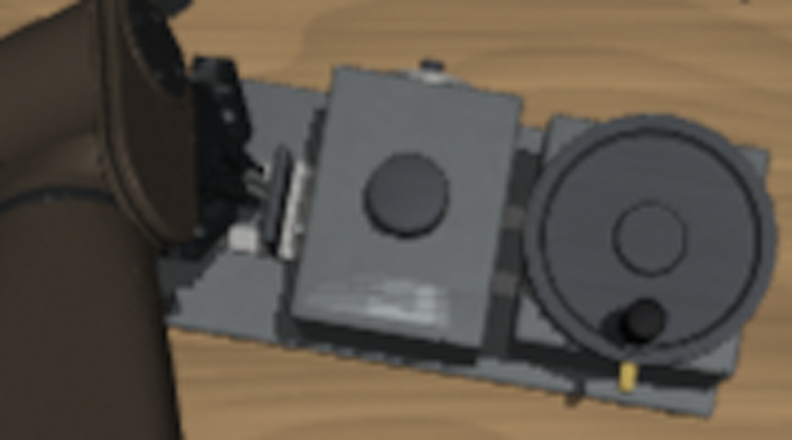

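Request:
play_rows:
  steps:
    - {"claw": 0,"tx": 0.4,"ty": 0.2,"tz": 0,"ax": 0,"ay": 0,"az": 0}
    - {"claw": 0,"tx": 0.7,"ty": 0.4,"tz": 0,"ax": 0,"ay": 0,"az": 0}
    - {"claw": 0,"tx": 1,"ty": 0.5,"tz": 0,"ax": 0,"ay": 0,"az": 0}
    - {"claw": 0,"tx": 1.2,"ty": 0.6,"tz": 0,"ax": 0,"ay": 0,"az": 0}
    - {"claw": 0,"tx": 1.4,"ty": 0.7,"tz": 0,"ax": 0,"ay": 0,"az": 0}
    - {"claw": 0,"tx": 1.4,"ty": 0.7,"tz": 0,"ax": 0,"ay": 0,"az": 0}

```text
time: 10.82
eef_pos: [0.6134, 0.0879, 0.0738]
tcp_rot: [0.543, -0.453, 0.612, -0.354]
contact_force: [0.1, 3.0, 1.6]
opening: -0.0
```

Run:
```python
from pushg import *
g(0,.076,.075)
```

```text
t 10.82 pos [0.6134 0.0879 0.0738] q [ 0.11  0.42  1.74 -0.38  1.11  0.48] F [0.1 3.  1.6] op -0.0
toolx [-0.16  -0.925  0.344] y [-0.059 -0.339 -0.939] z [ 0.985 -0.17  -0.   ]
 turn [-0.05  0.18  0.13]
 shift cm [0.56 0.08 0.05]
press pos -0.0005 0.0815 0.0738 F press -0.5 3.0
```

Still only the sliding friction (3 N). I'll continue to the stop.

Request:
play_rows:
  steps:
    - {"claw": 0,"tx": 0.15,"ty": 0.05,"tz": 0,"ax": 0,"ay": 0,"az": 0}
    - {"claw": 0,"tx": 0.3,"ty": 0.1,"tz": 0,"ax": 0,"ay": 0,"az": 0}
    - {"claw": 0,"tx": 0.4,"ty": 0.1,"tz": 0,"ax": 0,"ay": 0,"az": 0}
    - {"claw": 0,"tx": 0.5,"ty": 0.1,"tz": 0,"ax": 0,"ay": 0,"az": 0}
    - {"claw": 0,"tx": 0.5,"ty": 0.1,"tz": 0,"ax": 0,"ay": 0,"az": 0}

```text
time: 11.23
eef_pos: [0.6127, 0.0839, 0.074]
tcp_rot: [0.542, -0.454, 0.612, -0.355]
contact_force: [1.3, 5.1, -1.3]
opening: 0.0
```

Run:
```python
from pushg import *
g(0,.076,.075)
```

```text
t 11.23 pos [0.6127 0.0839 0.074 ] q [ 0.11  0.41  1.75 -0.38  1.11  0.47] F [ 1.3  5.1 -1.3] op 0.0
toolx [-0.161 -0.926  0.341] y [-0.058 -0.336 -0.94 ] z [ 0.985 -0.171  0.   ]
 turn [-0.08  0.15 -0.04]
 shift cm [ 0.17 -0.05  0.05]
press pos -0.0005 0.0775 0.074 F press 0.4 5.2
```

Request:
play_rows:
  steps:
    - {"claw": 0,"tx": 0.15,"ty": 0.05,"tz": 0,"ax": 0,"ay": 0,"az": 0}
    - {"claw": 0,"tx": 0.3,"ty": 0.1,"tz": 0,"ax": 0,"ay": 0,"az": 0}
    - {"claw": 0,"tx": 0.3,"ty": 0.1,"tz": 0,"ax": 0,"ay": 0,"az": 0}
    - {"claw": 0,"tx": 0.3,"ty": 0.1,"tz": 0,"ax": 0,"ay": 0,"az": 0}

```text
time: 11.57
eef_pos: [0.6127, 0.0836, 0.074]
tcp_rot: [0.54, -0.455, 0.611, -0.357]
contact_force: [2.6, 11.4, -1.3]
opening: 0.0
```

Run:
```python
from pushg import *
g(0,.076,.075)
p,d=cams.read_camera('top');cv2.imwrite('pics/t13.png',cv2.resize(p[120:220,220:400],None,fx=4.4,fy=4.4,interpolation=2))
g(0,.076,.075)
```

```text
t 11.57 pos [0.6127 0.0836 0.074 ] q [ 0.1   0.41  1.75 -0.37  1.1   0.47] F [ 2.6 11.4 -1.3] op 0.0
toolx [-0.162 -0.928  0.336] y [-0.055 -0.331 -0.942] z [ 0.985 -0.171  0.002]
 turn [-0.18  0.11 -0.39]
 shift cm [ 0.15 -0.05  0.04]
press pos -0.0004 0.0772 0.074 F press 0.6 11.7
t 11.62 pos [0.6127 0.0837 0.0741] q [ 0.1   0.41  1.75 -0.37  1.1   0.47] F [ 1.9 11.5 -2.3] op 0.02
toolx [-0.161 -0.928  0.336] y [-0.055 -0.331 -0.942] z [ 0.985 -0.171  0.002]
 turn [-0.18  0.12 -0.38]
 shift cm [ 0.15 -0.05  0.04]
press pos -0.0004 0.0773 0.0741 F press -0.1 11.6
```

View pics/t13.png

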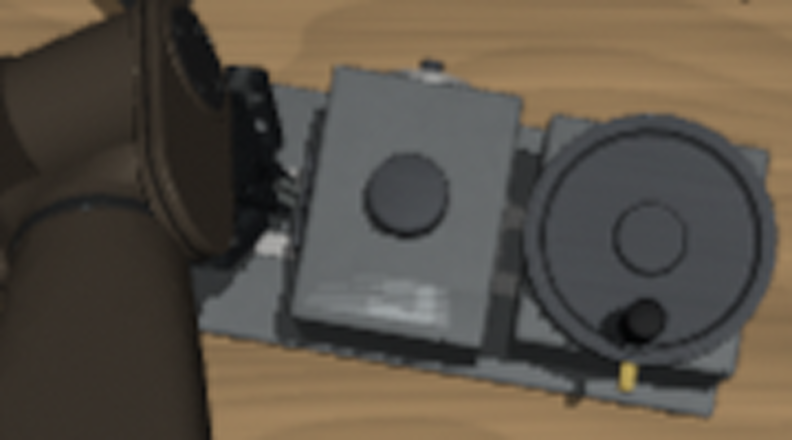

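At the stop: force rose to 11.5 N with no movement, and the plate is against the head gap. I'll retreat and move over to the wheel.

Run:
```python
from pushg import *
goal(press(0,.12,.078));goal(press(0,.14,.16));goal(press(-.02,.12,.30),-10)
```

```text
t 11.62 pos [0.6127 0.0837 0.0741] q [ 0.1   0.41  1.75 -0.37  1.1   0.47] F [ 1.9 11.5 -2.3] op 0.02
toolx [-0.161 -0.928  0.336] y [-0.055 -0.331 -0.942] z [ 0.985 -0.171  0.002]
 shift cm [-3.89 -1.81  0.06]
t 11.62 pos [0.6127 0.0837 0.0741] q [ 0.1   0.41  1.75 -0.37  1.1   0.47] F [ 1.9 11.5 -2.3] op 0.02
toolx [-0.161 -0.928  0.336] y [-0.055 -0.331 -0.942] z [ 0.985 -0.171  0.002]
 shift cm [ -3.02 -10.2    0.08]
t 11.62 pos [0.6127 0.0837 0.0741] q [ 0.1   0.41  1.75 -0.37  1.1   0.47] F [ 1.9 11.5 -2.3] op 0.02
toolx [-0.161 -0.928  0.336] y [-0.055 -0.331 -0.942] z [ 0.985 -0.171  0.002]
 turn [-0.16  0.15 19.62] toolx-> [-0.17 -0.98 -0.  ]
 turn [  30.64 -177.22    0.25] toolx-> [0.17 0.98 0.  ]
 shift cm [  3.56 -22.72  -1.89]
```

Request:
play_rows:
  steps:
    - {"claw": 0,"tx": -1.3,"ty": -0.6,"tz": 0,"ax": 0,"ay": 0,"az": 0}
    - {"claw": 0,"tx": -3,"ty": -1.5,"tz": 0,"ax": 0,"ay": 0,"az": 0}
    - {"claw": 0,"tx": -3.9,"ty": -3,"tz": 0,"ax": 0,"ay": 0,"az": 0}
    - {"claw": 0,"tx": -3.7,"ty": -6,"tz": 0,"ax": 0,"ay": 0,"az": 0}
    - {"claw": 0,"tx": -3.2,"ty": -9.5,"tz": 0,"ax": 0,"ay": 0,"az": 2}
    - {"claw": 0,"tx": -2,"ty": -13,"tz": -0.5,"ax": 0,"ay": 0,"az": 7}
    - {"claw": 0,"tx": 0,"ty": -16.5,"tz": -1,"ax": 0,"ay": 0,"az": 13}
    - {"claw": 0,"tx": 2,"ty": -20,"tz": -1.5,"ax": 0,"ay": 0,"az": 19}
    - {"claw": 0,"tx": 3.5,"ty": -22.7,"tz": -1.9,"ax": 0,"ay": 0,"az": 19.6}
    - {"claw": 0,"tx": 3.5,"ty": -22.7,"tz": -1.9,"ax": 0,"ay": 0,"az": 19.6}
    - {"claw": 0,"tx": 3.5,"ty": -22.7,"tz": -1.9,"ax": 0,"ay": 0,"az": 19.6}

```text
time: 12.53
eef_pos: [0.6018, 0.1266, 0.3036]
tcp_rot: [0.456, -0.538, 0.545, -0.454]
contact_force: [-1.2, 0.1, -0.4]
opening: 0.001
```

Run:
```python
from pushg import *
goal(press(-.055,-.145,.29),-100)
```

```text
t 12.53 pos [0.6018 0.1266 0.3036] q [ 0.05  0.11  1.65 -0.01  1.38  0.22] F [-1.2  0.1 -0.4] op 0.01
toolx [-0.172 -0.985  0.009] y [ 0.004 -0.01  -1.   ] z [ 0.985 -0.172  0.005]
 turn [-0.66 90.1   0.17] toolx-> [-0.98  0.17  0.  ]
 turn [  0.17 -89.89   0.66] toolx-> [ 0.98 -0.17  0.  ]
 shift cm [26.24  1.58 -3.69]
```

Request:
play_rows:
  steps:
    - {"claw": 5,"tx": 2,"ty": 0,"tz": -0.3,"ax": 0,"ay": 6,"az": 0}
    - {"claw": 5,"tx": 4.5,"ty": 0,"tz": -0.6,"ax": -0.1,"ay": 12,"az": 0}
    - {"claw": 5,"tx": 7,"ty": 0,"tz": -0.9,"ax": -0.1,"ay": 19,"az": 0}
    - {"claw": 5,"tx": 9.5,"ty": 0,"tz": -1.2,"ax": -0.2,"ay": 26,"az": 0}
    - {"claw": 5,"tx": 12,"ty": 0,"tz": -1.6,"ax": -0.2,"ay": 33,"az": 0}
    - {"claw": 5,"tx": 14.5,"ty": 0,"tz": -2,"ax": -0.3,"ay": 40,"az": 0}
    - {"claw": 5,"tx": 17,"ty": 0,"tz": -2.4,"ax": -0.3,"ay": 47,"az": 0}
    - {"claw": 5,"tx": 19.5,"ty": 0.3,"tz": -2.8,"ax": -0.4,"ay": 54,"az": 0}
    - {"claw": 5,"tx": 22,"ty": 0.6,"tz": -3.1,"ax": -0.4,"ay": 61,"az": 0}
    - {"claw": 5,"tx": 24.2,"ty": 1,"tz": -3.4,"ax": -0.5,"ay": 68,"az": 0}
    - {"claw": 5,"tx": 26,"ty": 1.3,"tz": -3.6,"ax": -0.5,"ay": 75,"az": 0}
    - {"claw": 5,"tx": 26.2,"ty": 1.5,"tz": -3.7,"ax": -0.6,"ay": 82,"az": 0}

```text
time: 13.53
eef_pos: [0.5181, -0.1263, 0.284]
tcp_rot: [-0.009, -0.707, 0.707, 0.019]
contact_force: [0.8, 0.9, 0.5]
opening: 0.585
```

Run:
```python
from pushg import *
goal(press(-.055,-.145,.29),-100)
```

```text
t 13.53 pos [ 0.5181 -0.1263  0.284 ] q [-0.43 -0.06  1.86 -0.01  1.36  1.19] F [0.8 0.9 0.5] op 5.0
toolx [-0.999  0.04   0.014] y [-0.014 -0.001 -1.   ] z [-0.04  -0.999  0.001]
 turn [-0.13  7.7   0.79] toolx-> [-0.98  0.17  0.  ]
 turn [   1.2  -172.29    0.19] toolx-> [ 0.98 -0.17  0.  ]
 shift cm [-0.21 -0.6  -0.06]
```

Request:
play_rows:
  steps:
    - {"claw": 5,"tx": -0.1,"ty": 0,"tz": 0,"ax": 0,"ay": 4,"az": 0.4}
    - {"claw": 5,"tx": -0.2,"ty": 0,"tz": 0,"ax": 0,"ay": 7.7,"az": 0.8}
    - {"claw": 5,"tx": -0.2,"ty": 0,"tz": 0,"ax": 0,"ay": 7.7,"az": 0.8}
    - {"claw": 5,"tx": -0.2,"ty": 0,"tz": 0,"ax": 0,"ay": 7.7,"az": 0.8}
    - {"claw": 5,"tx": -0.2,"ty": 0,"tz": 0,"ax": 0,"ay": 7.7,"az": 0.8}

```text
time: 13.95
eef_pos: [0.5216, -0.1239, 0.286]
tcp_rot: [-0.059, -0.704, 0.705, 0.057]
contact_force: [-0.2, -0.2, -0.1]
opening: 0.589
```

Run:
```python
from pushg import *
p,W=wcloud('w14')
goal(press(-.055,-.145,.19),-100)
loc=np.stack([(W-RAM)@PX,(W-RAM)@PY,W[...,2]],-1)
m=(loc[...,2]>.219)&(loc[...,2]<.232)&(np.hypot(loc[...,0]+.055,loc[...,1]+.145)<.03)
P=loc[m];print(len(P));
if len(P):print(cv2.minEnclosingCircle(np.float32(P[:,:2]*1000)),np.median(P[:,2]))
m=(loc[...,2]>.158)&(loc[...,2]<.172)&(np.hypot(loc[...,0],loc[...,1]+.145)<.09)
P=loc[m];print(len(P),cv2.minEnclosingCircle(np.float32(P[:,:2]*1000)))
```

```text
t 14.0 pos [ 0.5218 -0.124   0.2864] q [-0.42 -0.06  1.86  0.    1.34  1.31] F [-0.3 -0.2  0.9] op 5.01
toolx [-0.987  0.164 -0.005] y [ 0.005 -0.002 -1.   ] z [-0.164 -0.987  0.001]
 turn [-0.06  0.58 -0.29] toolx-> [-0.98  0.17  0.  ]
 turn [-4.6000e-01 -1.7942e+02  1.0000e-01] toolx-> [ 0.98 -0.17  0.  ]
 shift cm [0.16 9.64 0.19]
766
((-53.66035461425781, -145.38137817382812), 11.861156463623047) 0.22701902865893087
20985 ((0.6670507192611694, -145.06776428222656), 75.0159912109375)
```

View pics/w14.png

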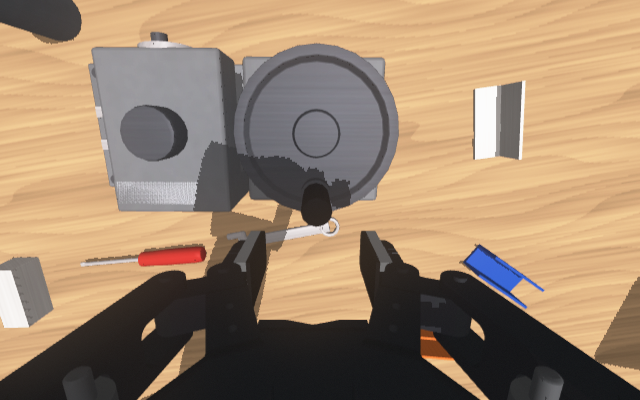

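The grip is at wheel centre + (−54.3, −0.3) mm in the press frame, which matches angle 0. Descending on it.

Request:
play_rows:
  steps:
    - {"claw": 5,"tx": 0.1,"ty": 1,"tz": 0.2,"ax": 0,"ay": 0.5,"az": -0.2}
    - {"claw": 5,"tx": 0.1,"ty": 2.5,"tz": 0.2,"ax": 0,"ay": 0.5,"az": -0.2}
    - {"claw": 5,"tx": 0.1,"ty": 4,"tz": 0.2,"ax": 0,"ay": 0.5,"az": -0.2}
    - {"claw": 5,"tx": 0.1,"ty": 5.5,"tz": 0.2,"ax": 0,"ay": 0.5,"az": -0.2}
    - {"claw": 5,"tx": 0.1,"ty": 7,"tz": 0.2,"ax": 0,"ay": 0.5,"az": -0.2}
    - {"claw": 5,"tx": 0.1,"ty": 8.5,"tz": 0.2,"ax": 0,"ay": 0.5,"az": -0.2}
    - {"claw": 5,"tx": 0.1,"ty": 9.4,"tz": 0.2,"ax": 0,"ay": 0.5,"az": -0.2}
    - {"claw": 5,"tx": 0.1,"ty": 9.4,"tz": 0.2,"ax": 0,"ay": 0.5,"az": -0.2}
    - {"claw": 5,"tx": 0.1,"ty": 9.4,"tz": 0.2,"ax": 0,"ay": 0.5,"az": -0.2}
    - {"claw": 5,"tx": 0.1,"ty": 9.4,"tz": 0.2,"ax": 0,"ay": 0.5,"az": -0.2}

```text
time: 14.83
eef_pos: [0.5219, -0.1265, 0.1942]
tcp_rot: [-0.063, -0.704, 0.705, 0.06]
contact_force: [0.3, -0.9, -1.4]
opening: 0.587
```

Run:
```python
from pushg import *
p,W=wcloud('w15')
g(-.0543,-.1452,.19)
```

```text
t 14.88 pos [ 0.5221 -0.1266  0.1946] q [-0.43  0.01  1.95 -0.    1.17  1.32] F [ 0.5 -0.6  0.3] op 4.98
toolx [-0.985  0.174 -0.006] y [ 0.006 -0.003 -1.   ] z [-0.174 -0.985  0.002]
 turn [ 15.36 -89.08 -15.88]
 shift cm [ 0.12  0.46 -0.04]
press pos -0.0532 -0.1456 0.1946 F press 0.6 -0.5
```

View pics/w15.png

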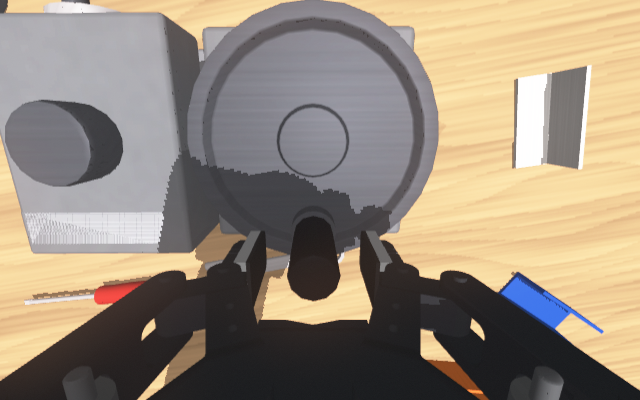

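Request:
play_rows:
  steps:
    - {"claw": 1.5,"tx": 0,"ty": 0.3,"tz": 0,"ax": 0,"ay": 0,"az": 0}
    - {"claw": 1.5,"tx": 0,"ty": 0.3,"tz": 0,"ax": 0,"ay": 0,"az": 0}
    - {"claw": 1.5,"tx": 0,"ty": 0.3,"tz": 0,"ax": 0,"ay": 0,"az": 0}
    - {"claw": 1.5,"tx": 0,"ty": 0.3,"tz": 0,"ax": 0,"ay": 0,"az": 0}
    - {"claw": 1.5,"tx": 0,"ty": 0.3,"tz": 0,"ax": 0,"ay": 0,"az": 0}
    - {"claw": 1.5,"tx": 0,"ty": 0.3,"tz": 0,"ax": 0,"ay": 0,"az": 0}
  grip_force: 40

```text
time: 15.38
eef_pos: [0.5216, -0.1265, 0.1909]
tcp_rot: [-0.063, -0.704, 0.705, 0.06]
contact_force: [-1.0, -0.8, 2.1]
opening: 0.271
```

Run:
```python
from pushg import *
p,W=wcloud('w16')
g(-.0543,-.1452,.19)
def tab(ths):
    t0=np.radians(ths[0])
    for t in ths[1:]:
        r=np.radians(t);print(t,round(-5.5*(np.cos(t0)-np.cos(r)),2),round(-5.5*(np.sin(r)-np.sin(t0)),2))
tab([0,4,10,18,28,38,48,58,68,78,88,98,108])
tab([108,118,128,138,148,158,168,178,188,198,208,218,228])
tab([228,238,248,258,268,278,288,298,308,318,326,332,336])
```

```text
t 15.43 pos [ 0.5216 -0.1265  0.1909] q [-0.43  0.02  1.96 -0.    1.16  1.32] F [-0.7 -1.7  2.3] op 2.29
toolx [-0.985  0.174 -0.004] y [ 0.004 -0.002 -1.   ] z [-0.174 -0.985  0.002]
 turn [ 15.43 -89.07 -15.82]
 shift cm [ 0.06  0.09 -0.04]
press pos -0.0537 -0.1456 0.1909 F press -0.4 -1.8
4 -0.01 -0.38
10 -0.08 -0.96
18 -0.27 -1.7
28 -0.64 -2.58
38 -1.17 -3.39
48 -1.82 -4.09
58 -2.59 -4.66
68 -3.44 -5.1
78 -4.36 -5.38
88 -5.31 -5.5
98 -6.27 -5.45
108 -7.2 -5.23
118 -0.88 0.37
128 -1.69 0.9
138 -2.39 1.55
148 -2.96 2.32
158 -3.4 3.17
168 -3.68 4.09
178 -3.8 5.04
188 -3.75 6.0
198 -3.53 6.93
208 -3.16 7.81
218 -2.63 8.62
228 -1.98 9.32
238 0.77 0.58
248 1.62 1.01
258 2.54 1.29
268 3.49 1.41
278 4.45 1.36
288 5.38 1.14
298 6.26 0.77
308 7.07 0.25
318 7.77 -0.41
326 8.24 -1.01
332 8.54 -1.51
336 8.7 -1.85
```

View pics/w16.png

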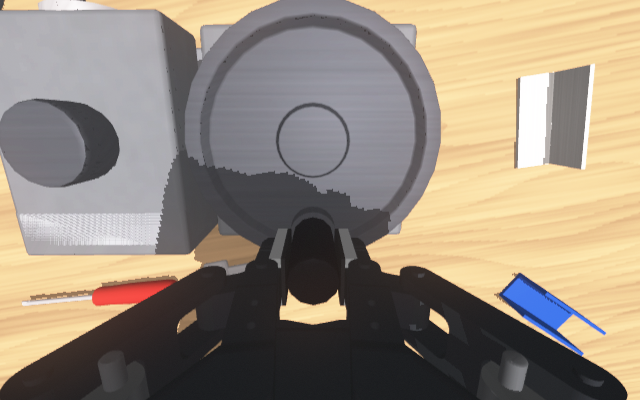

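Gripped (opening 2.3 cm). Starting the turn clockwise, first towards press +y.

Request:
play_rows:
  steps:
    - {"claw": 1.5,"tx": -0.01,"ty": 0,"tz": -0.38,"ax": 0,"ay": 0,"az": 0}
    - {"claw": 1.5,"tx": -0.08,"ty": 0,"tz": -0.96,"ax": 0,"ay": 0,"az": 0}
    - {"claw": 1.5,"tx": -0.27,"ty": 0,"tz": -1.7,"ax": 0,"ay": 0,"az": 0}
    - {"claw": 1.5,"tx": -0.64,"ty": 0,"tz": -2.58,"ax": 0,"ay": 0,"az": 0}
    - {"claw": 1.5,"tx": -1.17,"ty": 0,"tz": -3.39,"ax": 0,"ay": 0,"az": 0}
    - {"claw": 1.5,"tx": -1.82,"ty": 0,"tz": -4.09,"ax": 0,"ay": 0,"az": 0}
    - {"claw": 1.5,"tx": -2.59,"ty": 0,"tz": -4.66,"ax": 0,"ay": 0,"az": 0}
    - {"claw": 1.5,"tx": -3.44,"ty": 0,"tz": -5.1,"ax": 0,"ay": 0,"az": 0}
    - {"claw": 1.5,"tx": -4.36,"ty": 0,"tz": -5.38,"ax": 0,"ay": 0,"az": 0}
    - {"claw": 1.5,"tx": -5.31,"ty": 0,"tz": -5.5,"ax": 0,"ay": 0,"az": 0}
    - {"claw": 1.5,"tx": -6.27,"ty": 0,"tz": -5.45,"ax": 0,"ay": 0,"az": 0}
    - {"claw": 1.5,"tx": -7.2,"ty": 0,"tz": -5.23,"ax": 0,"ay": 0,"az": 0}

```text
time: 16.43
eef_pos: [0.6014, -0.0872, 0.1909]
tcp_rot: [-0.061, -0.704, 0.705, 0.061]
contact_force: [-7.2, -4.9, 6.9]
opening: 0.269
```

Run:
```python
from pushg import *
g(0,-.145,.19)
s=ctrl.get_state();d=s['eef_pos']-RAM;x,y=d@PX-.0007,d@PY+.1451;print('ang',np.degrees(np.arctan2(y,-x)),np.hypot(x,y))
```

```text
t 16.43 pos [ 0.6014 -0.0872  0.1909] q [-0.31  0.18  1.78 -0.    1.18  1.44] F [-7.2 -4.9  6.9] op 2.29
toolx [-0.985  0.173 -0.   ] y [ 0.    -0.002 -1.   ] z [-0.173 -0.985  0.002]
 turn [ 15.55 -88.97 -15.61]
 shift cm [1.81 0.1  5.2 ]
press pos 0.0181 -0.0929 0.1909 F press -6.3 -6.1
ang 108.42424746375735 0.054980424660315434
```

Tracking well (108.4°, radius 55.0 mm). Continuing.

Request:
play_rows:
  steps:
    - {"claw": 1.5,"tx": -0.88,"ty": 0,"tz": 0.37,"ax": 0,"ay": 0,"az": 0}
    - {"claw": 1.5,"tx": -1.69,"ty": 0,"tz": 0.9,"ax": 0,"ay": 0,"az": 0}
    - {"claw": 1.5,"tx": -2.39,"ty": 0,"tz": 1.55,"ax": 0,"ay": 0,"az": 0}
    - {"claw": 1.5,"tx": -2.96,"ty": 0,"tz": 2.32,"ax": 0,"ay": 0,"az": 0}
    - {"claw": 1.5,"tx": -3.4,"ty": 0,"tz": 3.17,"ax": 0,"ay": 0,"az": 0}
    - {"claw": 1.5,"tx": -3.68,"ty": 0,"tz": 4.09,"ax": 0,"ay": 0,"az": 0}
    - {"claw": 1.5,"tx": -3.8,"ty": 0,"tz": 5.04,"ax": 0,"ay": 0,"az": 0}
    - {"claw": 1.5,"tx": -3.75,"ty": 0,"tz": 6,"ax": 0,"ay": 0,"az": 0}
    - {"claw": 1.5,"tx": -3.53,"ty": 0,"tz": 6.93,"ax": 0,"ay": 0,"az": 0}
    - {"claw": 1.5,"tx": -3.16,"ty": 0,"tz": 7.81,"ax": 0,"ay": 0,"az": 0}
    - {"claw": 1.5,"tx": -2.63,"ty": 0,"tz": 8.62,"ax": 0,"ay": 0,"az": 0}
    - {"claw": 1.5,"tx": -1.98,"ty": 0,"tz": 9.32,"ax": 0,"ay": 0,"az": 0}

```text
time: 17.43
eef_pos: [0.6053, -0.1825, 0.191]
tcp_rot: [-0.064, -0.704, 0.705, 0.059]
contact_force: [3.2, 2.6, 3.9]
opening: 0.268
```

Request:
play_rows:
  steps:
    - {"claw": 1.5,"tx": 0.77,"ty": 0,"tz": 0.58,"ax": 0,"ay": 0,"az": 0}
    - {"claw": 1.5,"tx": 1.62,"ty": 0,"tz": 1.01,"ax": 0,"ay": 0,"az": 0}
    - {"claw": 1.5,"tx": 2.54,"ty": 0,"tz": 1.29,"ax": 0,"ay": 0,"az": 0}
    - {"claw": 1.5,"tx": 3.49,"ty": 0,"tz": 1.41,"ax": 0,"ay": 0,"az": 0}
    - {"claw": 1.5,"tx": 4.45,"ty": 0,"tz": 1.36,"ax": 0,"ay": 0,"az": 0}
    - {"claw": 1.5,"tx": 5.38,"ty": 0,"tz": 1.14,"ax": 0,"ay": 0,"az": 0}
    - {"claw": 1.5,"tx": 6.26,"ty": 0,"tz": 0.77,"ax": 0,"ay": 0,"az": 0}
    - {"claw": 1.5,"tx": 7.07,"ty": 0,"tz": 0.25,"ax": 0,"ay": 0,"az": 0}
    - {"claw": 1.5,"tx": 7.77,"ty": 0,"tz": -0.41,"ax": 0,"ay": 0,"az": 0}
    - {"claw": 1.5,"tx": 8.24,"ty": 0,"tz": -1.01,"ax": 0,"ay": 0,"az": 0}
    - {"claw": 1.5,"tx": 8.54,"ty": 0,"tz": -1.51,"ax": 0,"ay": 0,"az": 0}
    - {"claw": 1.5,"tx": 8.7,"ty": 0,"tz": -1.85,"ax": 0,"ay": 0,"az": 0}

```text
time: 18.43
eef_pos: [0.5225, -0.1503, 0.1909]
tcp_rot: [-0.065, -0.703, 0.706, 0.059]
contact_force: [6.7, -2.5, 0.8]
opening: 0.27
```

Run:
```python
from pushg import *
p,W=wcloud('w17')
g(-.0543,-.1452,.19)
s=ctrl.get_state();d=s['eef_pos']-RAM;x,y=d@PX-.0007,d@PY+.1451;print('ang',np.degrees(np.arctan2(y,-x)),np.hypot(x,y))
```

```text
t 18.48 pos [ 0.5223 -0.1497  0.1909] q [-0.47  0.03  1.94 -0.    1.16  1.28] F [5.5 0.8 1.2] op 2.27
toolx [-0.985  0.174 -0.008] y [ 0.007 -0.005 -1.   ] z [-0.174 -0.985  0.003]
 turn [ 15.2  -89.11 -15.9 ]
 shift cm [ 0.54  0.08 -2.3 ]
press pos -0.0489 -0.1682 0.1909 F press 5.3 1.7
ang -24.99266425577219 0.054752150753025884
```

View pics/w17.png

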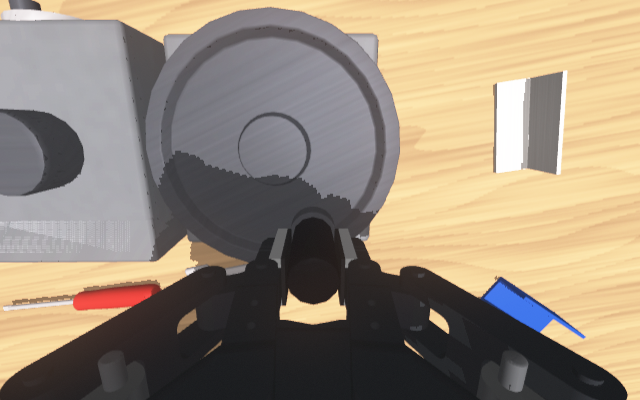

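Request:
play_rows:
  steps:
    - {"claw": 1.5,"tx": 0.14,"ty": 0,"tz": -0.36,"ax": 0,"ay": 0,"az": 0}
    - {"claw": 1.5,"tx": 0.26,"ty": 0,"tz": -0.72,"ax": 0,"ay": 0,"az": 0}
    - {"claw": 1.5,"tx": 0.36,"ty": 0,"tz": -1.09,"ax": 0,"ay": 0,"az": 0}
    - {"claw": 1.5,"tx": 0.42,"ty": 0,"tz": -1.47,"ax": 0,"ay": 0,"az": 0}
    - {"claw": 1.5,"tx": 0.45,"ty": 0,"tz": -1.76,"ax": 0,"ay": 0,"az": 0}
    - {"claw": 1.5,"tx": 0.47,"ty": 0,"tz": -2.04,"ax": 0,"ay": 0,"az": 0}
    - {"claw": 1.5,"tx": 0.48,"ty": 0,"tz": -2.17,"ax": 0,"ay": 0,"az": 0}
    - {"claw": 1.5,"tx": 0.48,"ty": 0,"tz": -2.22,"ax": 0,"ay": 0,"az": 0}
    - {"claw": 1.5,"tx": 0.48,"ty": 0,"tz": -2.22,"ax": 0,"ay": 0,"az": 0}
    - {"claw": 1.5,"tx": 0.48,"ty": 0,"tz": -2.22,"ax": 0,"ay": 0,"az": 0}
    - {"claw": 1.5,"tx": 0.48,"ty": 0,"tz": -2.22,"ax": 0,"ay": 0,"az": 0}

```text
time: 19.4
eef_pos: [0.5214, -0.1273, 0.1909]
tcp_rot: [-0.063, -0.703, 0.705, 0.06]
contact_force: [1.7, -4.1, 5.6]
opening: 0.271
```

Run:
```python
from pushg import *
p,W=wcloud('w18')
g(-.0543,-.1452,.19)
s=ctrl.get_state();d=s['eef_pos']-RAM;x,y=d@PX-.0007,d@PY+.1451;print('ang',np.degrees(np.arctan2(y,-x)),np.hypot(x,y))
```

```text
t 19.45 pos [ 0.5214 -0.1271  0.1909] q [-0.43  0.02  1.96 -0.    1.16  1.32] F [ 2.3 -3.8  5.1] op 2.29
toolx [-0.985  0.174 -0.004] y [ 0.004 -0.003 -1.   ] z [-0.174 -0.985  0.002]
 turn [ 15.39 -89.07 -15.78]
 shift cm [ 0.06  0.09 -0.1 ]
press pos -0.0537 -0.1462 0.1909 F press 3.0 -3.4
ang -1.15343693985717 0.054445640733677574
```

View pics/w18.png

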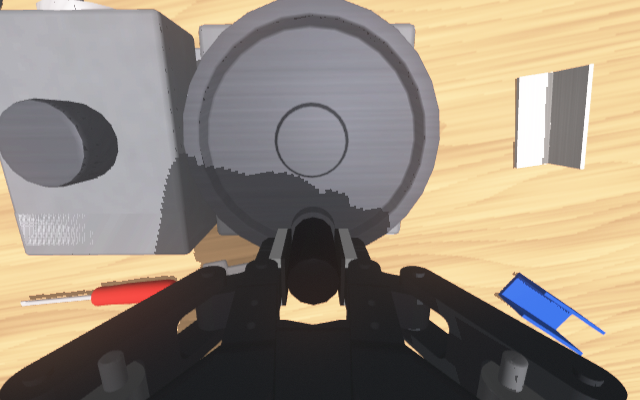

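Request:
play_rows:
  steps:
    - {"claw": 1.5,"tx": 0,"ty": 0,"tz": -0.04,"ax": 0,"ay": 0,"az": 0}
    - {"claw": 1.5,"tx": 0,"ty": 0,"tz": -0.07,"ax": 0,"ay": 0,"az": 0}
    - {"claw": 1.5,"tx": 0,"ty": 0,"tz": -0.07,"ax": 0,"ay": 0,"az": 0}
    - {"claw": 1.5,"tx": 0,"ty": 0,"tz": -0.07,"ax": 0,"ay": 0,"az": 0}

```text
time: 19.78
eef_pos: [0.5216, -0.1263, 0.1909]
tcp_rot: [-0.063, -0.703, 0.705, 0.06]
contact_force: [1.3, -2.8, 5.4]
opening: 0.271
```

Run:
```python
from pushg import *
g(-.0543,-.1452,.19)
s=ctrl.get_state();d=s['eef_pos']-RAM;x,y=d@PX-.0007,d@PY+.1451;print('ang',np.degrees(np.arctan2(y,-x)),np.hypot(x,y))
```

```text
t 19.78 pos [ 0.5216 -0.1263  0.1909] q [-0.43  0.02  1.96 -0.    1.16  1.32] F [ 1.3 -2.8  5.4] op 2.31
toolx [-0.985  0.174 -0.004] y [ 0.004 -0.003 -1.   ] z [-0.174 -0.985  0.002]
 turn [ 15.4  -89.06 -15.78]
 shift cm [ 0.06  0.09 -0.01]
press pos -0.0537 -0.1453 0.1909 F press 1.8 -2.5
ang -0.2229988337145416 0.054432879111317126
```

Matches the start position (within 0.3°). I'll release and rise to the same hover to check.

Request:
play_rows:
  steps:
    - {"claw": 3,"tx": 0,"ty": 0,"tz": 0,"ax": 0,"ay": 0,"az": 0}
    - {"claw": 5,"tx": 0,"ty": 0,"tz": 0,"ax": 0,"ay": 0,"az": 0}
    - {"claw": 5,"tx": 0,"ty": 0,"tz": 0,"ax": 0,"ay": 0,"az": 0}
    - {"claw": 5,"tx": 0,"ty": 0,"tz": 0,"ax": 0,"ay": 0,"az": 0}
    - {"claw": 5,"tx": 0,"ty": 0,"tz": 0,"ax": 0,"ay": 0,"az": 0}
    - {"claw": 5,"tx": 0,"ty": -1,"tz": 0,"ax": 0,"ay": 0,"az": 0}
    - {"claw": 5,"tx": 0,"ty": -3.5,"tz": 0,"ax": 0,"ay": 0,"az": 0}
    - {"claw": 5,"tx": 0,"ty": -6.5,"tz": 0,"ax": 0,"ay": 0,"az": 0}
    - {"claw": 5,"tx": 0,"ty": -9.5,"tz": 0,"ax": 0,"ay": 0,"az": 0}
    - {"claw": 5,"tx": 0,"ty": -9.5,"tz": 0,"ax": 0,"ay": 0,"az": 0}
    - {"claw": 5,"tx": 0,"ty": -9.5,"tz": 0,"ax": 0,"ay": 0,"az": 0}
    - {"claw": 5,"tx": 0,"ty": -9.5,"tz": 0,"ax": 0,"ay": 0,"az": 0}

```text
time: 20.78
eef_pos: [0.5209, -0.1255, 0.2854]
tcp_rot: [-0.063, -0.704, 0.705, 0.06]
contact_force: [0.1, 0.5, -1.7]
opening: 0.585
```

Run:
```python
from pushg import *
p,W=wcloud('w20')
goal(press(-.055,-.145,.19),-100)
loc=np.stack([(W-RAM)@PX,(W-RAM)@PY,W[...,2]],-1)
m=(loc[...,2]>.219)&(loc[...,2]<.232)&(np.hypot(loc[...,0]+.055,loc[...,1]+.145)<.03)
P=loc[m];print(len(P),cv2.minEnclosingCircle(np.float32(P[:,:2]*1000)))
m=(loc[...,2]>.158)&(loc[...,2]<.172)&(np.hypot(loc[...,0],loc[...,1]+.145)<.09)
P=loc[m];print(len(P),cv2.minEnclosingCircle(np.float32(P[:,:2]*1000)))
```

```text
t 20.83 pos [ 0.5205 -0.1253  0.2842] q [-0.43 -0.06  1.86 -0.    1.34  1.32] F [-0.2  0.6 -0.5] op 4.96
toolx [-0.985  0.174 -0.002] y [ 0.002 -0.001 -1.   ] z [-0.174 -0.985  0.001]
 turn [-0.03 -0.01 -0.1 ] toolx-> [-0.98  0.17  0.  ]
 turn [ 1.6000e-01  1.7999e+02 -5.0000e-02] toolx-> [ 0.98 -0.17  0.  ]
 shift cm [0.03 9.42 0.04]
774 ((-54.00749206542969, -144.78623962402344), 11.943373680114746)
21111 ((0.6825900673866272, -145.0521240234375), 75.00145721435547)
```

View pics/w20.png

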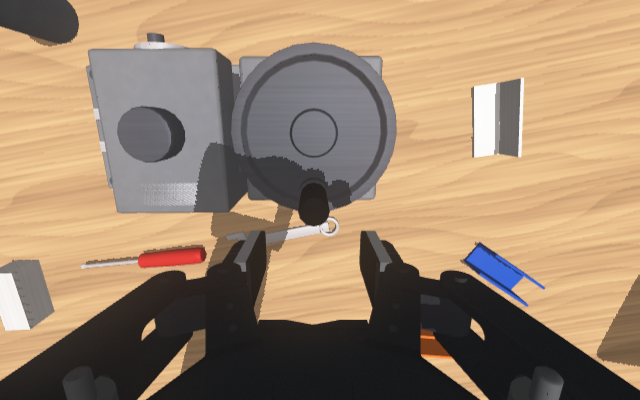

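The crank is now at +0.3° (it was −0.3° before). Moving clear and checking.

Request:
play_rows:
  steps:
    - {"claw": 5,"tx": 0,"ty": -3,"tz": 0,"ax": 0,"ay": 0,"az": 0}
    - {"claw": 5,"tx": 0,"ty": -6,"tz": 1,"ax": 0,"ay": 0,"az": 0}
    - {"claw": 5,"tx": 0.5,"ty": -7,"tz": 4,"ax": 0,"ay": 0,"az": 0}
    - {"claw": 5,"tx": 1,"ty": -7,"tz": 7,"ax": 0,"ay": 0,"az": 0}
    - {"claw": 5,"tx": 1.5,"ty": -7,"tz": 10,"ax": 0,"ay": 0,"az": 0}
    - {"claw": 5,"tx": 2,"ty": -7,"tz": 13,"ax": 0,"ay": 0,"az": 0}
    - {"claw": 5,"tx": 2.5,"ty": -7,"tz": 16,"ax": 0,"ay": 0,"az": 0}
    - {"claw": 5,"tx": 3,"ty": -7,"tz": 19,"ax": 0,"ay": 0,"az": 0}
    - {"claw": 5,"tx": 3.5,"ty": -7,"tz": 22,"ax": 0,"ay": 0,"az": 0}
    - {"claw": 5,"tx": 4,"ty": -7,"tz": 25,"ax": 0,"ay": 0,"az": 0}
    - {"claw": 5,"tx": 4,"ty": -7,"tz": 27,"ax": 0,"ay": 0,"az": 0}
    - {"claw": 5,"tx": 4,"ty": -7,"tz": 27,"ax": 0,"ay": 0,"az": 0}

```text
time: 21.83
eef_pos: [0.4327, -0.3873, 0.3526]
tcp_rot: [0.063, 0.705, -0.704, -0.063]
contact_force: [-1.2, 0.5, 0.2]
opening: 0.588
```

Run:
```python
from h import *
p,d=cams.read_camera('top');W=pc('top',d)
q,_=cams.read_camera('side');cv2.imwrite('pics/s21.png',q)
cv2.imwrite('pics/t21.png',p);cv2.imwrite('pics/t21c.png',cv2.resize(p[120:220,220:400],None,fx=4.4,fy=4.4,interpolation=2))
T0=np.array([.5965,.0102,0]);loc=np.stack([(W-T0)@PX,(W-T0)@PY,W[...,2]],-1)*1000
m=(loc[...,2]>85)&(loc[...,2]<100)&(abs(loc[...,0])<40)&(loc[...,1]>56)&(loc[...,1]<150)
P=loc[m];print('plate',len(P),P.min(0),P.max(0),np.median(P,0))
m=(loc[...,2]>200)&(abs(loc[...,0]+55)<25)&(abs(loc[...,1]+145)<25);P=loc[m];print('grip',cv2.minEnclosingCircle(np.float32(P[:,:2])))
print(ctrl.get_state()['contact_force'],ctrl.get_state()['dq'].round(3))
```

```text
plate 54 [-29.71778331  61.78854102  85.82067082] [28.13615775 68.85484878 99.84486168] [-1.80298455 64.9842565  93.99482677]
grip ((-54.16633987426758, -145.08248901367188), 11.974935531616211)
[-0.42641135  0.17715805 -0.46557764] [ 0.03  -0.023  0.004  0.003  0.001  0.   ]
```

View pics/t21c.png

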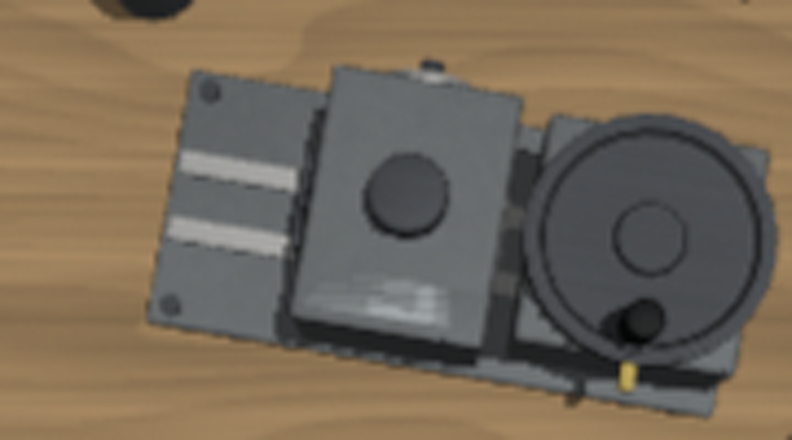

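View pics/s21.png

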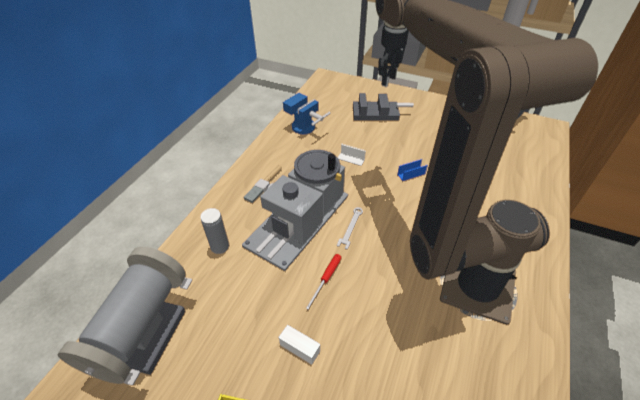

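View pics/t21.png

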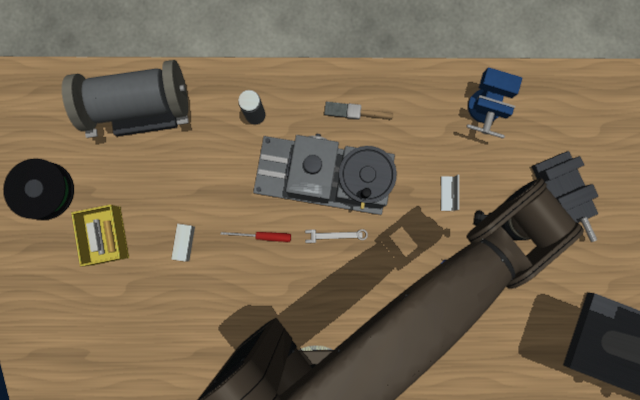

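The plate spans press y 62–69 mm, as expected for home (61–69). The crank is at the pointer (crop px (640,320), pointer (627,377)) and the bystanders are unmoved. The arm is clear, so I'll hand in.

```bash
python3 -c "
from plant import ctrl
print(ctrl.sign_off())"
```

```text
the job is handed in; nothing more can be done
None
```

The job is done and handed in at about 22 s of the 72 s allowed. The U-channel lies open side up in the pocket, released, the carrier is home, and the handwheel has made one clockwise turn. The arm finished clear of the machine.

**What the last checks showed:**
- **Channel:** before the push it was about 1 mm off centre and resting on the pocket floor. Once under the head I could not see it directly.
- **Carrier:** the push force rose to about 11.5 N with no further movement. The top camera then put the plate at press y 62–69 mm, against an expected 61–69 mm.
- **Crank:** the wrist camera read about +0.3° after release, compared with −0.3° before the turn. The wheel never went noticeably past the pointer.
- **Bystanders:** they look unmoved in the final top and side views.
- **Disagreement:** the top camera's positions were about 3–4 mm off the wrist camera's. I used the wrist camera's, which fitted the grasp.

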